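Load and start the plate warmer

ROBOT

A 6-joint arm with a two-finger parallel gripper is mounted at the origin on the work surface. World frame = base frame: x ahead of the robot, y to its left, z up, the work surface at z = 0. Lengths are in m, angles in rad, forces in N, time in s.
With the tool pointing down it reaches from about 0.375 to 0.975 m from the base axis. Payload 3.8 kg.
Tool frame: the origin (TCP) lies between the finger pads; the fingertips stand 8 mm ahead of it and the grasp point (between the pads) lies 11 mm behind it (tcp_to_tips is the distance from the TCP to the fingertips, in m); z points along the fingers, y is the line along which they close (so a half turn about z gives the same grasp; the last joint's range is limited). The gripper opens to 85 mm and grips with 20 to 120 N. Pads are 22 mm wide; open, the fingers measure 114 mm over their backs; the gripper's body (76 mm by 85 mm) begins 54 mm behind the grasp point. The pads swing forward as they close: fully open they stand 13 mm farther back than shut.
Start: joints at [1.285, 0.264, 1.604, -0, 1.274, -0.037], TCP at [0.166, 0.654, 0.239] pointing down, gripper open.
Joint ranges: [-2.63, 2.63], [-0.94, 2.18], [0.31, 2.57], [-1.31, 4.45], [0, 2.66], [-2.55, 2.55]. Speed limits (rad/s): [2.57, 2.57, 3.14, 3.14, 3.14, 3.14].

INTERFACE

Orientations are given as a rotation vector (axis times angle).
In Python, from workcell import * gives the robot as it stands.
- The arm moves only by the tool move_arm, never from a script. Its argument "series" is one flat list of numbers, 7 for each row, row after row: the finger opening in cm, from 0 to 8.54, then the shift along the tool's x, y, z in cm, then the turn, a rotation vector about the tool's x, y, z in degrees. A call has 1 to 5 rows; each row shifts and turns the commanded pose from where the row before left it, along the tool's axes as they then stand; what a row does not reach is not made up. A row lasts 1/8 s, in which the tool goes at most 62.5 mm and 10.7 degrees, less where a joint would pass 70% of its speed; a pose out of reach is approached as far as the arm can. A call is refused whole if a number of a shift passes 6.25 or a number of a turn 10.7, either way. A call with a gripper value outside its range is refused whole. The fingers move at their own pace and stop on an object; "grip_force" is the grip in N (left out, the last holds). Time passes only in rows, so rows that do not move let the fingers close. It gives the time, the measured TCP pose, the force, the opening and the grip force at its end, in the units of the state.
- read_state(): the state, without advancing time (a new reading comes with each control period).
- read_camera(name): name is "scene" or "top" or "wrist"; returns the picture (400x640x3 uint8, red, green, blue); there is no depth.
- calibration(name): a dict with "camera_matrix" (3x3 intrinsics, pixels), "rvec" (rotation vector, rad) and "tvec" (3), from world to camera coordinates, as OpenCV has them. Camera axes: x right, y down, z forward; pixel columns grow to the right and rows downward; lengths in m; the calibration is good to about 2 mm. A picture is of the moment at which its call begins: read the wrist's pose just before it. calibration takes no time and is no camera call; for the wrist camera it gives the pose at the moment of the call.
- finish_job(): hands the job in; it is judged then, once.
The state is a dict: "time": time; "q": joint angles; "joint_vel": joint speeds; "joint_torque": joint torques, N m; "tool_pos": TCP position; "tcp_rot": TCP orientation; "wrist_force": force on the tool from outside, world axes, zero at the start; "torque": the same for the moment, N m; "width": opening from 0.0 (shut) to 1.0 (fully open); "grip_force": force on a finger pad.
Only numpy, scipy, OpenCV 4.12 (cv2) and the standard library are available. Lean on these libraries where they do the work, as an engineer would, in place of code of your own. Each camera call takes 0.05 s, during which the arm holds its last target. There are 200 camera calls.

TASK

Stand the tea tin that was left on the plate warmer's deck upright on the middle of the round cork mat. Stack every white plate from the counter face up in one square pile centred on the warmer's dark deck, lengthwise between the two posts; when all are piled, swing the keeper arm over the pile and fully down into its forked catch, and only then push the heat slider along until its grip is level with the brass pointer. Do not knock over the juice bottles.

Things in the scene. Friction and masses are not known exactly. Their poses are not given: they have to be found in the camera images.
- warmer: Plate warmer, fixed: grey housing 240 mm (x) by 260 (y) by 30 high. Origin: centre of its underside on the counter; -x side faces the robot, z up. Dark steel deck 86 (x) by 160 (y), flush, centred at x +45 mm, y 0. At x +45: hinge post at y +105, 124 high; forked catch post at y -105, 131 high; both 32 (x) by 18 (y).
- catch (a point): Floor of the catch post's fork, 110 mm above the counter; slot 22 mm wide, open at the top; the keeper's end rests here when closed.
- deck (a point): Centre of the deck's surface, 30 mm above the counter; axes as the warmer's. The plates' pile belongs here, lengths along y. With five plates the pile is 70 mm high.
- keeper_hinge (a point): Pivot of the keeper arm in the hinge post, 114 mm above the counter; pivot axis along the warmer's x.
- keeper_grip (a point): Middle of the black sleeve on the keeper arm, 165 mm from the pivot. The keeper is a flat steel bar reaching 224 mm from the pivot, 16 mm wide (along warmer x), 8 mm thick; sleeve 50 mm long, 22 wide, 14 thick.
- keeper (a joint): Keeper arm angle, rad: 0 = level over the deck, pointing to the warmer's -y, end down in the catch (hard stop); 1.57 = upright; up to 1.95 = leaning outwards to +y. Starts 1.6 to 1.85. Stiff hinge: it stays where left, 1 to 2 N on the sleeve moves it; it can be pushed over and down with shut fingers.
- heat (a joint): Position of the heat slider's grip in m: 0 = off, grip centre at warmer y -60 mm; grows towards its +y, up to 0.12 (y +60 mm). Starts at 0 to 0.015. Moves with about 1.5 N, stays where left. Track 40 mm wide, 170 long, along y at warmer x -70 mm, its top 43 mm above the counter.
- heat_top (a point): Centre of the top of the slider's black grip, a block 28 mm (warmer's x) by 20 mm (y) by 40 mm high; its top is 84 mm above the counter.
- pointer: Brass pointer, 22 mm (warmer's x) by 5 mm (y) by 10 mm high, fixed on the warmer on the robot's side of the track, at a spot along it that varies. Origin at the centre of its underside; axes as the warmer's. The middle of the slider's grip is to stand level with it along the track.
- mat: Round cork mat, 100 mm across, 4 mm thick, fixed on the counter. Origin at the centre of its underside.
- tin: Squat round steel tea tin, closed, with a slightly darker lid: 62 mm across (lid 64 mm), 40 mm tall, about 0.2 kg, standing on the warmer's deck at the start. Origin at the centre of its underside.
- shaker: Small square steel pepper shaker, 32 by 32 mm, 50 mm tall, loose, standing among the plates. Not part of the job. Origin at the centre of its underside.
- juice0: Orange juice bottle, 64 mm across, 170 mm tall, standing at the back of the counter; not part of the job. Origin at the centre of its underside.
- juice1: A second juice bottle, the same as juice0.
- plate0: Flat rectangular white porcelain plate, 140 mm (its x) by 66 mm (its y) by 14 mm thick, flat solid sides and underside, about 0.24 kg, lying face up on the counter. Origin at the centre of its underside. Three to five of the five like it are present; an absent one reads None from the start.
- plate1: Flat rectangular white porcelain plate, 140 mm (its x) by 66 mm (its y) by 14 mm thick, flat solid sides and underside, about 0.24 kg, lying face up on the counter. Origin at the centre of its underside. Three to five of the five like it are present; an absent one reads None from the start.
- plate2: Flat rectangular white porcelain plate, 140 mm (its x) by 66 mm (its y) by 14 mm thick, flat solid sides and underside, about 0.24 kg, lying face up on the counter. Origin at the centre of its underside. Three to five of the five like it are present; an absent one reads None from the start.
- plate3: Flat rectangular white porcelain plate, 140 mm (its x) by 66 mm (its y) by 14 mm thick, flat solid sides and underside, about 0.24 kg, lying face up on the counter. Origin at the centre of its underside. Three to five of the five like it are present; an absent one reads None from the start.
- plate4: Flat rectangular white porcelain plate, 140 mm (its x) by 66 mm (its y) by 14 mm thick, flat solid sides and underside, about 0.24 kg, lying face up on the counter. Origin at the centre of its underside. Three to five of the five like it are present; an absent one reads None from the start.
There are look-alikes about, which are no part of the job. Leave any purple look-alike of the plate0 alone.

How it is judged:
By the outcome, as a careful person would: the job done as asked, in the order asked, and still so for the second after the job is handed in, with the robot touching nothing.
Of plate0, plate1, plate2, plate3, plate4 only 3 to 5 are there at a start; the rules pass over those that are not, and their reading is None.
At some moment in a run one of tin may be knocked a few centimetres aside while the robot is not near it.
Once in a run the grip may slacken for a moment while it holds something.
It also fails if it takes over 210 s, if anything falls off the work surface, if the arm or the gripper's body presses on something with over 40 N, if the wrist force passes 120 N, or if a joint passes its speed limit or range.

## Working session

There is one attempt and no reset: what is moved stays moved. The work goes in short steps, Python scripts to look and compute and a tool call to move; the robot and the scene stay as the last step left them, time stands still between calls to the robot, and variables do not carry over. Pictures are saved under pics/ and viewed, at most 14 in all, crops included, and the job is handed in when it is done.

Besides the shell and the picture viewer there is one more tool, called as name(argument=value, ...) on one line, values as JSON. move_arm: Moves the arm, as the interface text tells. Its arguments: {"type":"object","properties":{"series":{"type":"array"},"grip_force":{"type":"number"}},"required":["series"]}

```bash
ls; mkdir -p pics; python3 - <<'E'
from workcell import *
import cv2
for n in("scene","top"):
    im=read_camera(n); cv2.imwrite(f"pics/{n}0.png",im[:,:,::-1])
    c=calibration(n); print(n,c)
s=read_state();print(s)
E
```

```text
pics
scene {'camera_matrix': array([[411.44756894,   0.        , 312.14403418],
       [  0.        , 411.44756894, 197.55272674],
       [  0.        ,   0.        ,   1.        ]]), 'rvec': array([ 0.71140992,  2.66033577, -1.01713876]), 'tvec': array([ 0.51579121, -0.10656905,  1.15771652])}
top {'camera_matrix': array([[394.23177243,   0.        , 313.57625823],
       [  0.        , 394.23177243, 198.12322711],
       [  0.        ,   0.        ,   1.        ]]), 'rvec': array([ 2.18046942, -2.18128856,  0.09355756]), 'tvec': array([-0.03856959,  0.60664227,  1.21634286])}
{'time': 0.1, 'q': array([ 1.28512743e+00,  2.64663566e-01,  1.60527448e+00, -3.06182602e-06,
        1.27370867e+00, -3.69030550e-02]), 'joint_vel': array([-0.0007158 , -0.00234514, -0.00212676, -0.00071034, -0.00012347,
       -0.00208496]), 'joint_torque': array([ 1.14855189e-03, -5.16695809e+01, -3.68596137e+01,  9.53271706e-05,
        6.02073502e-03,  2.63166896e-05]), 'tool_pos': array([0.16600782, 0.65358249, 0.23807611]), 'tcp_rot': array([-0.3897115 , -3.11699613,  0.00318505]), 'wrist_force': array([ 0.11468859,  0.76694534, -0.68055589]), 'torque': array([0.02547315, 0.0546483 , 0.00404319]), 'grip_force': 0.0, 'width': 0.9984033089867046}
```

View pics/scene0.png

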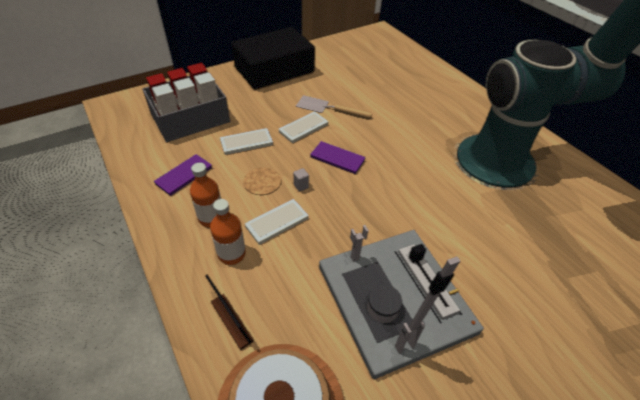

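View pics/top0.png

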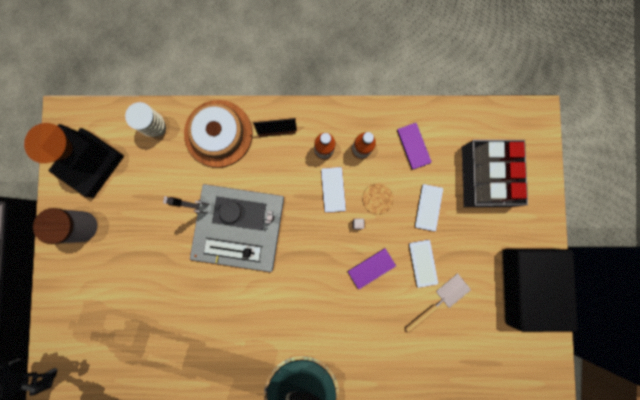

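Scene: three white plates (top view at about (333,190), (429,208), (424,264)), two purple decoys, a mat at (377,199), shaker at (358,224), warmer centred near (238,228) with the tin at (229,211). The bottles are at (325,145) and (364,145).

```bash
cat > h.py <<'E'
from workcell import *
import numpy as np, cv2
from scipy.spatial.transform import Rotation as R
def ray(cal,uv):
    K=cal["camera_matrix"];Rm=cv2.Rodrigues(np.array(cal["rvec"],float))[0];t=np.array(cal["tvec"]).ravel()
    d=np.c_[np.atleast_2d(uv),np.ones(len(np.atleast_2d(uv)))]@np.linalg.inv(K).T@Rm
    return -Rm.T@t,d
def w(cal,uv,z):
    c,d=ray(cal,uv);return c+d*((z-c[2])/d[:,2])[:,None]
def proj(cal,P):
    return cv2.projectPoints(np.atleast_2d(np.array(P,float)),np.array(cal["rvec"],float),np.array(cal["tvec"],float),cal["camera_matrix"],None)[0][:,0]
def rect(cal,mask,z):
    cs,_=cv2.findContours(mask.astype(np.uint8),cv2.RETR_EXTERNAL,cv2.CHAIN_APPROX_NONE)
    out=[]
    for c in cs:
        if cv2.contourArea(c)<20: continue
        P=w(cal,c[:,0].astype(float),z)[:,:2]
        (cx,cy),(a,b),_a=cv2.minAreaRect((P*1000).astype(np.float32))
        bx=cv2.boxPoints(((cx,cy),(a,b),_a)); e=max(bx[1]-bx[0],bx[2]-bx[1],key=np.linalg.norm)
        out.append((round(cx),round(cy),round(max(a,b)),round(min(a,b)),round(np.degrees(np.arctan2(e[1],e[0]))%180,1)))
    return out
def tcp():
    s=read_state();return s,np.array(s["tool_pos"]),R.from_rotvec(s["tcp_rot"])
E
python3 - <<'E'
from h import *
im=read_camera("top");c=calibration("top")
hsv=cv2.cvtColor(im,cv2.COLOR_RGB2HSV)
m=(hsv[...,1]<45)&(hsv[...,2]>150)
m[:,:300]=0;m[:165]=0;m[:,455:]=0
print("plates x y L W ang",rect(c,m,.014))
m=(hsv[...,1]<60)&(hsv[...,2]>60);m2=np.zeros_like(m);m2[180:280,185:290]=1
print("warmer",rect(c,m&m2,.03))
g=(hsv[...,1]<60);print(rect(c,g&m2,.03))
print("mat",w(c,[377.5,198.5],.004),"shaker",w(c,[358.5,224],.05),"tin",w(c,[230,210],.04),"deckpost",w(c,[270,216],.131),'slidertop',w(c,[247,253],.084),'pointer',w(c,[216,260],.035))
print('bottles',w(c,[[325,139],[367,137]],.17), 'jul',w(c,[[325,152],[362,152]],0.03))
v=cv2.resize(im[165:285,150:310],None,fx=5,fy=5,interpolation=cv2.INTER_CUBIC)
cv2.imwrite("pics/w0.png",v[:,:,::-1])
E
```

```text
plates x y L W ang [(314, -467, 75, 60, np.float32(128.2)), (403, -383, 141, 65, np.float32(9.2)), (529, -182, 26, 25, np.float32(90.0)), (579, -405, 141, 66, np.float32(169.0)), (636, -100, 141, 67, np.float32(5.0))]
warmer [(518, 222, 302, 237, np.float32(81.4))]
[(518, 222, 302, 237, np.float32(81.4))]
mat [[ 0.60710945 -0.24368637  0.004     ]] shaker [[ 0.52482191 -0.17659312  0.05      ]] tin [[0.56850049 0.22045267 0.04      ]] deckpost [[0.54646792 0.08654193 0.131     ]] slidertop [[0.4386372  0.15876785 0.084     ]] pointer [[0.4145723  0.26199277 0.035     ]]
bottles [[ 0.76166206 -0.0705612   0.17      ]
 [ 0.76741838 -0.18892432  0.17      ]] jul [[ 0.75280076 -0.0750396   0.03      ]
 [ 0.75281857 -0.19228155  0.03      ]]
```

View pics/w0.png

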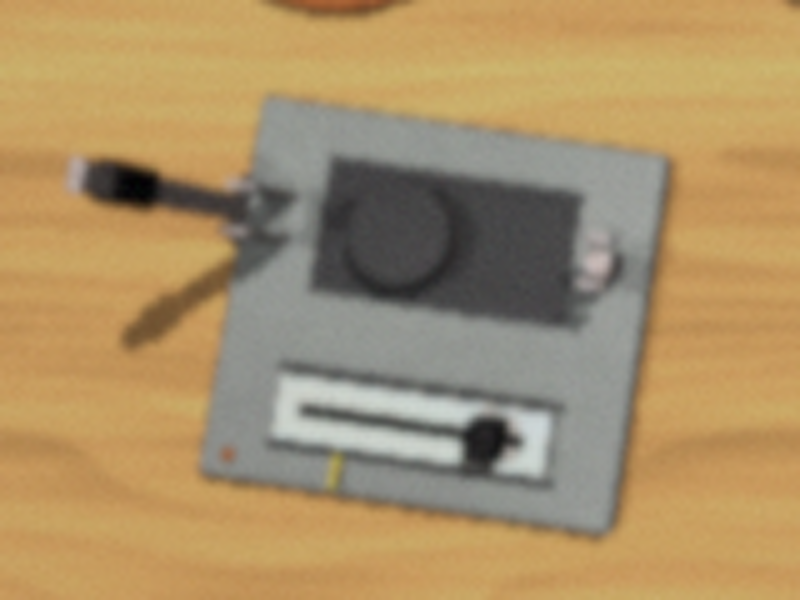

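Crop: housing corners (267,95),(670,157),(605,538),(203,475); deck corners (330,157),(583,192),(570,325),(312,290); tin lid centre (400,238), pointer (335,470), slider top (488,440). The keeper leans outwards, to +y.

```bash
python3 - <<'E'
from h import *
c=calibration("top")
f=lambda p:(np.atleast_2d(np.array(p,float))+.5)/5-.5+[150,165]
H=w(c,f([(267,95),(670,157),(605,538),(203,475)]),.03)[:,:2]
D=w(c,f([(330,157),(583,192),(570,325),(312,290)]),.03)[:,:2]
for n,Q in(("H",H),("D",D)):
    ex=(Q[0]+Q[1]-Q[2]-Q[3])/2; ey=(Q[0]+Q[3]-Q[1]-Q[2])/2
    print(n,Q.mean(0),np.linalg.norm(ex),np.linalg.norm(ey),"yaw x",np.degrees(np.arctan2(ex[1],ex[0])),"from y",np.degrees(np.arctan2(-ey[0],ey[1])))
th=np.radians(-8.6);M=np.array([[np.cos(th),-np.sin(th)],[np.sin(th),np.cos(th)]])
def wf(p): return (np.array(p)[:2]-H.mean(0))@M
for n,p,z in(("tin",(400,238),.04),("pointer",(335,470),.035),("slider",(488,440),.084),("catch",(600,258),.131)):
    P=w(c,f(p),z)[0];print(n,P,"warmer frame",wf(P))
print("deckWF",wf(D.mean(0)))
s,p,r=tcp();print(p,r.as_matrix().round(3), r.as_euler('xyz',degrees=True))
E
```

```text
H [0.51432402 0.20025001] 0.23918844325089875 0.2542255543575661 yaw x -8.776230054677102 from y -8.813608121280941
D [0.56037888 0.19322361] 0.08357458196707164 0.16140765545440863 yaw x -5.7929167061189615 from y -7.812397863639371
tin [0.56167531 0.2215761  0.04      ] warmer frame [0.04362989 0.028167  ]
pointer [0.41884528 0.26022981 0.035     ] warmer frame [-0.10337432  0.04502797]
slider [0.43981273 0.15819121 0.084     ] warmer frame [-0.06738424 -0.05272798]
catch [0.54589507 0.08768358 0.131     ] warmer frame [ 0.04804873 -0.10657978]
deckWF [ 4.65877287e-02 -6.05637219e-05]
[0.16606019 0.65367554 0.23821562] [[-0.969  0.246 -0.001]
 [ 0.246  0.969 -0.002]
 [ 0.    -0.002 -1.   ]] [-1.79896862e+02 -3.83631955e-03  1.65743671e+02]
```

```bash
cat >> h.py <<'E'
def Rd(yy):  # tool down, tool y at world yaw yy (deg)
    a=np.radians(yy);y=np.array([np.cos(a),np.sin(a),0]);z=np.array([0,0,-1.])
    return R.from_matrix(np.c_[np.cross(y,z),y,z])
def plan(wps,step=.05,start=None):
    """wps: (x,y,z,yaw_of_tool_y,opening_cm[,dwell rows | -step override])"""
    if start is None: s,p,r=tcp()
    else: p,r=np.array(start[:3]),Rd(start[3])
    rows=[]
    for q in wps:
        T=np.array(q[:3]);Rt=Rd(q[3]);k=q[5] if len(q)>5 else 0
        st=-k if k<0 else step
        d=T-p;rv=(r.inv()*Rt).as_rotvec();n=max(1,int(np.ceil(np.linalg.norm(d)/st-1e-2)),int(np.ceil(np.degrees(np.linalg.norm(rv))/10-.03)))
        p0,r0=p,r
        for i in range(1,n+1):
            g=p0+d*i/n;gr=r0*R.from_rotvec(rv*i/n)
            sh=np.round(r.inv().apply(g-p)*100,1 if i<n else 2);tu=np.round(np.degrees((r.inv()*gr).as_rotvec()),1)
            rows.append([q[4],*sh,*tu]);p=p+r.apply(sh/100);r=r*R.from_rotvec(np.radians(tu))
        if k>0: rows+= [[q[4],0,0,0,0,0,0]]*int(k)
    for i in range(0,len(rows),5):
        print("["+", ".join(",".join("%g"%(v+0.) for v in x) for x in rows[i:i+5])+"]")
    print("end",p.round(4),len(rows))
E
python3 - <<'E'
from h import *
plan([(.40,.30,.24,20,8.5),(.44,.19,.24,-8.8,8.5),(.562,.2216,.13,-8.8,8.5),(.562,.2216,.047,-8.8,8.5,-.03)])
E
```

```text
[8.5,-3.5,-3.2,0,0,0,6.2, 8.5,-3.8,-2.7,0,0,0,6.2, 8.5,-4.1,-2.4,0,0,0,6.2, 8.5,-4.3,-1.9,-0.1,0,0,6.2, 8.5,-4.5,-1.4,0,0,0,6.2]
[8.5,-4.6,-0.9,0,-0.1,0,6.2, 8.5,-4.7,-0.4,0,0,0,6.2, 8.5,-4.7,0.1,0,0,0,6.1, 8.5,-4.7,0.56,-0.03,0,0,6.2, 8.5,-3.9,0,0,0,0,9.6]
[8.5,-3.8,0.6,0,0,0,9.6, 8.5,-3.73,1.33,0.01,0,0,9.6, 8.5,1.2,2.9,2.8,0,0,0, 8.5,1.3,2.9,2.7,0,0,0, 8.5,1.2,2.9,2.8,0,0,0]
[8.5,1.29,2.86,2.7,0.1,0,0, 8.5,0,0,2.8,0,0,0, 8.5,0,0,2.7,0,0,0, 8.5,0,0.01,2.8,0,0,0]
end [0.562  0.2216 0.047 ] 19
```

move_arm(series=[8.5,-3.5,-3.2,0,0,0,6.2,8.5,-3.8,-2.7,0,0,0,6.2,8.5,-4.1,-2.4,0,0,0,6.2,8.5,-4.3,-1.9,-0.1,0,0,6.2,8.5,-4.5,-1.4,0,0,0,6.2])

```text
time: 0.78
tool_pos: [0.2968, 0.4562, 0.2401]
tcp_rot: [1.213, 2.898, -0.0]
wrist_force: [0.8, -0.0, -0.1]
width: 0.995
grip_force: 0.0
```

move_arm(series=[8.5,-4.6,-0.9,0,0,0,6.2,8.5,-4.7,-0.4,0,0,0,6.2,8.5,-4.7,0.1,0,0,0,6.1,8.5,-4.7,0.6,0,0,0,6.2,8.5,-3.9,0,0,0,0,9.6])

```text
time: 1.4
tool_pos: [0.4147, 0.2625, 0.2401]
tcp_rot: [2.017, 2.408, -0.0]
wrist_force: [-0.1, 1.2, -0.5]
width: 0.993
grip_force: 0.0
```

move_arm(series=[8.5,-3.8,0.6,0,0,0,9.6,8.5,-3.7,1.3,0,0,0,9.6,8.5,1.2,2.9,2.8,0,0,0,8.5,1.3,2.9,2.7,0,0,0,8.5,1.2,2.9,2.8,0,0,0])

```text
time: 2.02
tool_pos: [0.5328, 0.2143, 0.1565]
tcp_rot: [2.385, 2.045, 0.001]
wrist_force: [-0.1, 0.1, -0.0]
width: 0.999
grip_force: 0.0
```

```bash
python3 - <<'E'
from h import *
im=read_camera("wrist");cv2.imwrite("pics/wr1.png",im[:,:,::-1])
s,p,r=tcp();print(p,r.as_matrix().round(3));c=calibration("wrist");print(c)
print(proj(c,[(.5617,.2216,.07),(.514,.200,.03),tuple(p+r.apply([0,0,.008]))]))
plan([(.562,.2216,.13,-8.8,8.5),(.562,.2216,.047,-8.8,8.5,-.03)])
E
```

```text
[0.53399026 0.21424878 0.15185387] [[ 0.153  0.988 -0.002]
 [ 0.988 -0.153 -0.001]
 [-0.001 -0.002 -1.   ]]
{'camera_matrix': array([[326.46506085,   0.        , 318.37507635],
       [  0.        , 326.46506085, 194.40728965],
       [  0.        ,   0.        ,   1.        ]]), 'rvec': array([-2.82754564,  0.21707356,  0.03627262]), 'tvec': array([-0.49477176,  0.26600618,  0.38686374])}
[[356.16634415 189.73255309]
 [297.57241411 208.6514792 ]
 [318.13336425 255.50143629]]
[8.5,1.16,2.66,2.18,-0.1,0.1,0, 8.5,0,0,2.8,0,0,0, 8.5,0,0,2.7,0,0,0, 8.5,0,0,2.8,0,0,0]
end [0.562  0.2216 0.047 ] 4
```

View pics/wr1.png

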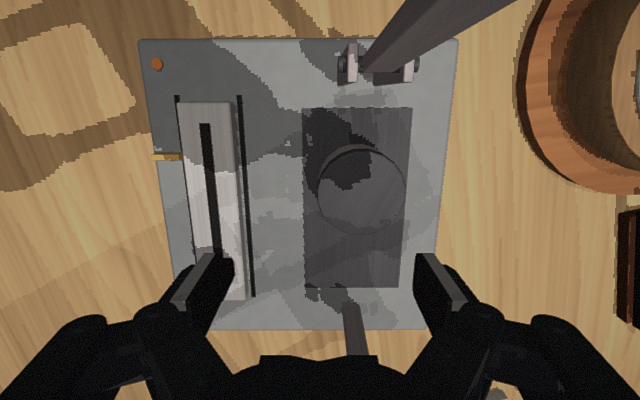

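Wrist view: tin lid centre at about (361,190), close to the predicted (356,190). Deck corners are about (302,108),(412,108),(403,287),(303,287), and the pointer is at (166,156).

```bash
python3 - <<'E'
from h import *
c=calibration("wrist")
print("cam",ray(c,[0,0])[0])
D=w(c,[(302,108),(412,108),(403,287),(303,287)],.03)[:,:2]
print(D,D.mean(0)); print(np.linalg.norm(D[1]-D[0]),np.linalg.norm(D[3]-D[0]))
print(D.mean(0)-[.559,.193])
for a,b in((D[0],D[3]),(D[1],D[2])): v=a-b;print(np.degrees(np.arctan2(v[1],v[0])))
H=w(c,[(138,40),(458,38)],.03)[:,:2];v=H[1]-H[0];print(H,np.linalg.norm(v),np.degrees(np.arctan2(v[1],v[0])))
ey=np.array([.153,.988]);print("Hcentre",H.mean(0)-.13*ey)
print("tin",w(c,[361,190],.07),"ptr",w(c,[[153,156],[180,156]],.04))
E
```

```text
cam [0.54612809 0.2902436  0.28761902]
[[0.53140139 0.28004919]
 [0.61438807 0.26721457]
 [0.59568937 0.11078986]
 [0.50584899 0.1245781 ]] [0.56183195 0.19565793]
0.08397330343632002 0.15755692729476806
[0.00283195 0.00265793]
80.66661292010241
83.18332262403567
[[0.42256049 0.34487103]
 [0.65030115 0.31089389]] 0.2302612760429302 -8.485499171709689
Hcentre [0.51654082 0.19944246]
tin [[0.56500134 0.22089437 0.07      ]] ptr [[0.41292252 0.26276668 0.04      ]
 [0.43342595 0.25960135 0.04      ]]
```

move_arm(series=[8.5,1.2,2.9,2.2,0,0,0,8.5,0,0,2.8,0,0,0,8.5,0,0,2.7,0,0,0,8.5,0,0,2.8,0,0,0,8.5,0,0,0,0,0,0])

```text
time: 2.7
tool_pos: [0.5595, 0.2208, 0.0493]
tcp_rot: [-2.383, -2.044, 0.01]
wrist_force: [-0.6, -0.3, 0.3]
width: 0.996
grip_force: 0.0
```

move_arm(series=[5.5,0,0,0,0,0,0,5.5,0,0,0,0,0,0,5.5,0,0,0,0,0,0,5.5,0,0,0,0,0,0,5.5,0,0,0,0,0,0], grip_force=50)

```text
time: 3.32
tool_pos: [0.5638, 0.2223, 0.0543]
tcp_rot: [2.384, 2.045, 0.005]
wrist_force: [-0.7, 1.2, 6.6]
width: 0.725
grip_force: 55.3
```

```bash
python3 - <<'E'
from h import *
s,p,r=tcp();print(p,s["width"],s["wrist_force"])
plan([(.562,.2216,.2,-8.8,5.5),(.607,-.02,.2,-8.8,5.5),(.607,-.244,.15,-8.8,5.5)],step=.055)
E
```

```text
[0.56380077 0.22227447 0.05426139] 0.7251821017881627 [-0.67368778  1.22053969  6.58442707]
[5.5,0,0,-4.9,0.1,0,0, 5.5,0,-0.1,-4.8,0,-0.1,0, 5.5,-0.08,-0.04,-4.87,0.1,0,0, 5.5,-4.6,1.6,0,0,0,0, 5.5,-4.7,1.6,0,0,0,0]
[5.5,-4.6,1.7,0,0,0,0, 5.5,-4.7,1.6,0,0,0,0, 5.5,-4.59,1.62,0,0,0,0, 5.5,-4.4,0.7,1,0,0,0, 5.5,-4.5,0.7,1,0,0,0]
[5.5,-4.4,0.6,1,0,0,0, 5.5,-4.4,0.7,1,0,0,0, 5.5,-4.44,0.72,1,0,0,0]
end [ 0.607 -0.244  0.15 ] 13
```

move_arm(series=[5.5,0,0,-4.9,0,0,0,5.5,0,0,-4.8,0,0,0,5.5,0,0,-4.9,0,0,0,5.5,-4.6,1.6,0,0,0,0,5.5,-4.7,1.6,0,0,0,0])

```text
time: 3.95
tool_pos: [0.5801, 0.1245, 0.1994]
tcp_rot: [2.382, 2.047, 0.002]
wrist_force: [0.9, 0.7, -2.3]
width: 0.726
grip_force: 55.8
```

move_arm(series=[5.5,-4.6,1.7,0,0,0,0,5.5,-4.7,1.6,0,0,0,0,5.5,-4.6,1.6,0,0,0,0,5.5,-4.4,0.7,1,0,0,0,5.5,-4.5,0.7,1,0,0,0])

```text
time: 4.58
tool_pos: [0.607, -0.1114, 0.1778]
tcp_rot: [-2.384, -2.045, 0.0]
wrist_force: [-0.1, -0.2, -1.4]
width: 0.727
grip_force: 55.8
```

move_arm(series=[5.5,-4.4,0.6,1,0,0,0,5.5,-4.4,0.7,1,0,0,0,5.5,-4.4,0.7,1,0,0,0,5.5,0,0,0,0,0,0,5.5,0,0,0,0,0,0])

```text
time: 5.2
tool_pos: [0.6065, -0.2432, 0.1477]
tcp_rot: [-2.384, -2.043, 0.0]
wrist_force: [1.1, -0.6, -1.7]
width: 0.722
grip_force: 55.7
```

```bash
python3 - <<'E'
from h import *
c=calibration("wrist");s,p,r=tcp()
im=read_camera("wrist");cv2.imwrite("pics/wr2.png",im[:,:,::-1])
print(p,s["width"],s["wrist_force"],r.as_matrix().round(3)); print(proj(c,[(.607,-.244,.004)]))
E
```

```text
[ 0.60650008 -0.24316469  0.14771992] 0.7218142264258439 [ 1.13523498 -0.63765732 -1.74129398] [[ 0.153  0.988 -0.001]
 [ 0.988 -0.153  0.001]
 [ 0.001 -0.001 -1.   ]]
[[319.10185157 183.21703795]]
```

View pics/wr2.png

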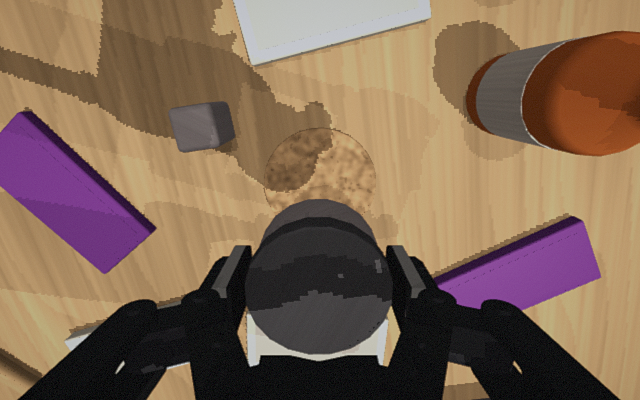

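Mat centre appears at (320,183), matching the prediction of (319,183). The tin is held level in the fingers.

move_arm(series=[5.5,0,0,3.5,0,0,0,5.5,0,0,3.5,0,0,0,5.5,0,0,3,0,0,0,5.5,0,0,1.5,0,0,0,5.5,0,0,0,0,0,0])

```text
time: 5.88
tool_pos: [0.6064, -0.2422, 0.0324]
tcp_rot: [-2.382, -2.045, 0.001]
wrist_force: [0.0, -0.1, -1.8]
width: 0.727
grip_force: 55.7
```

move_arm(series=[5.5,0,0,0.3,0,0,0,5.5,0,0,0,0,0,0,5.5,0,0,0,0,0,0])

```text
time: 6.25
tool_pos: [0.6078, -0.2438, 0.0314]
tcp_rot: [2.383, 2.044, 0.001]
wrist_force: [0.5, -0.1, -1.7]
width: 0.731
grip_force: 55.7
```

move_arm(series=[5.5,0,0,0.2,0,0,0,5.5,0,0,0,0,0,0])

```text
time: 6.5
tool_pos: [0.6071, -0.2436, 0.0284]
tcp_rot: [2.384, 2.045, 0.0]
wrist_force: [-0.2, 0.4, -0.3]
width: 0.73
grip_force: 55.9
```

move_arm(series=[5.5,0,0,0.2,0,0,0,5.5,0,0,0,0,0,0])

```text
time: 6.75
tool_pos: [0.6072, -0.2436, 0.0283]
tcp_rot: [2.385, 2.045, -0.0]
wrist_force: [-5.0, 2.3, 9.4]
width: 0.73
grip_force: 56.7
```

move_arm(series=[8.5,0,0,-0.2,0,0,0,8.5,0,0,0,0,0,0,8.5,0,0,0,0,0,0,8.5,0,0,-3,0,0,0,8.5,0,0,-5,0,0,0])

```text
time: 7.38
tool_pos: [0.6049, -0.2425, 0.1059]
tcp_rot: [-2.38, -2.042, 0.004]
wrist_force: [1.6, 0.8, 0.1]
width: 0.998
grip_force: 0.0
```

move_arm(series=[8.5,0,0,-5,0,0,0,8.5,0,0,0,0,0,0])

```text
time: 7.62
tool_pos: [0.6108, -0.2451, 0.1645]
tcp_rot: [2.377, 2.039, 0.007]
wrist_force: [0.4, -0.5, 0.4]
width: 0.996
grip_force: 0.0
```

```bash
python3 - <<'E'
from h import *
c=calibration("wrist");im=read_camera("wrist");cv2.imwrite("pics/wr3.png",im[:,:,::-1])
# approach plate A : hover 0.17 with wrist looking
plan([(.636,-.100,.17,-85,8.5)],step=.055)
# also hover 60mm offset
E
```

```text
[8.5,1.8,0.1,-0.1,0,0,9.5, 8.5,1.8,-0.3,-0.1,0.1,0,9.6, 8.5,1.8,-0.5,-0.1,0,-0.1,9.5, 8.5,1.6,-0.9,-0.1,0.1,0,9.5, 8.5,1.5,-1.1,-0.2,0,0,9.6]
[8.5,1.3,-1.3,-0.1,0,0,9.5, 8.5,1.1,-1.5,-0.1,0.1,0,9.5, 8.5,0.74,-1.63,-0.09,0,0,9.5]
end [ 0.636 -0.1    0.17 ] 8
```

View pics/wr3.png

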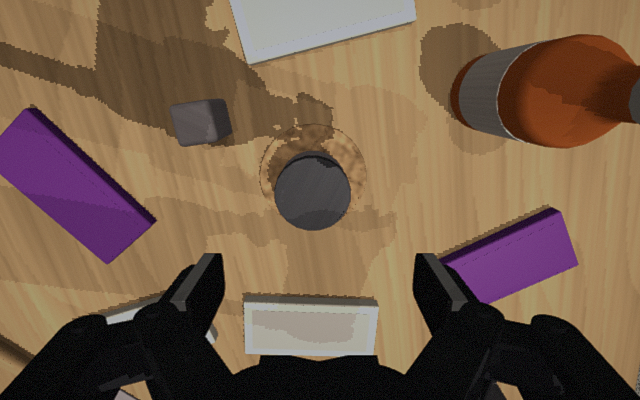

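Tin stands upright, well centred on the mat (tin top at (312,192), mat at (313,178), the offset being parallax). Next is plate A, with the camera side turned away from the bottles.

```bash
python3 - <<'E'
from h import *
plan([(.620,-.17,.17,45,8.5),(.636,-.100,.15,95,8.5),(.636,-.100,.03,95,8.5),(.636,-.100,.0115,95,8.5,2)],step=.055)
E
```

```text
[8.5,1.3,0,-0.1,0,0,-9, 8.5,1.2,0.2,-0.2,0.1,0.1,-8.9, 8.5,1.2,0.4,-0.1,0,0,-9, 8.5,1.1,0.5,-0.2,0.1,0.1,-8.9, 8.5,1,0.7,-0.1,0,0,-9]
[8.5,0.91,0.93,-0.17,0.1,0,-9, 8.5,0.8,1.2,0.4,0,0,-10, 8.5,0.5,1.3,0.4,0,0,-10, 8.5,0.3,1.4,0.4,0,0,-10, 8.5,0,1.5,0.4,0,0,-10]
[8.5,-0.16,1.41,0.39,-0.1,0,-10, 8.5,0,0,4,0,0,0, 8.5,0,0,4,0,0,0, 8.5,0,-0.01,4,0,0,0, 8.5,0,0,1.85,0,0,0]
[8.5,0,0,0,0,0,0, 8.5,0,0,0,0,0,0]
end [ 0.636  -0.1     0.0115] 17
```

move_arm(series=[8.5,1.3,0,-0.1,0,0,-9,8.5,1.2,0.2,-0.2,0,0,-9,8.5,1.2,0.4,-0.1,0,0,-9,8.5,1.1,0.5,-0.2,0,0,-9,8.5,1,0.7,-0.1,0,0,-9])

```text
time: 8.3
tool_pos: [0.6146, -0.1811, 0.1626]
tcp_rot: [-1.411, -2.802, 0.001]
wrist_force: [0.5, -0.5, 0.7]
width: 0.996
grip_force: 0.0
```

move_arm(series=[8.5,0.9,0.9,-0.2,0,0,-9,8.5,0.8,1.2,0.4,0,0,-10,8.5,0.5,1.3,0.4,0,0,-10,8.5,0.3,1.4,0.4,0,0,-10,8.5,0,1.5,0.4,0,0,-10])

```text
time: 8.93
tool_pos: [0.6294, -0.1125, 0.1484]
tcp_rot: [-0.121, -3.135, -0.001]
wrist_force: [0.2, -0.1, -0.5]
width: 0.993
grip_force: 0.0
```

move_arm(series=[8.5,-0.2,1.4,0.4,0,0,-10,8.5,0,0,0,0,0,0,8.5,0,0,0,0,0,0])

```text
time: 9.3
tool_pos: [0.6333, -0.0997, 0.146]
tcp_rot: [0.139, -3.136, -0.0]
wrist_force: [-0.3, 0.2, 0.4]
width: 0.994
grip_force: 0.0
```

```bash
python3 - <<'E'
from h import *
im=read_camera("wrist");cv2.imwrite("pics/wr4.png",im[:,:,::-1])
s,p,r=tcp();print(p,r.as_matrix().round(3))
plan([(.636,-.100,.03,95,8.5),(.636,-.100,.0115,95,8.5,2)],step=.055)
c=calibration("wrist")
a=np.radians(5);e=np.array([np.cos(a),np.sin(a)]);n=np.array([-e[1],e[0]])
print(proj(c,[(*(np.array([.636,-.1])+e*.07*i+n*.033*j),.014) for i,j in((-1,-1),(-1,1),(1,1),(1,-1))]))
E
```

```text
[ 0.63357622 -0.09991803  0.14651064] [[-0.996 -0.089 -0.001]
 [-0.089  0.996 -0.   ]
 [ 0.001  0.    -1.   ]]
[8.5,-0.1,0,3.9,0,0,0, 8.5,-0.1,0,3.9,0,0,0.1, 8.5,-0.06,-0.03,3.85,0,-0.1,0, 8.5,0.01,0,1.85,0,0,0, 8.5,0,0,0,0,0,0]
[8.5,0,0,0,0,0,0]
end [ 0.636  -0.1     0.0115] 6
[[276.62948668 103.7994138 ]
 [359.87696157 103.95045785]
 [353.86172929 261.71220944]
 [282.15868742 261.55403208]]
```

View pics/wr4.png

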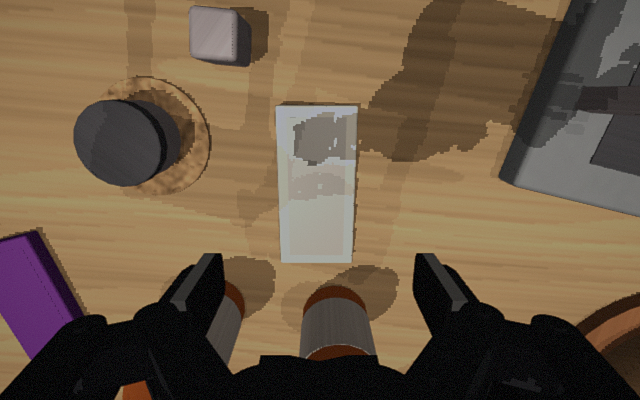

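Plate A's corners at (277,106),(358,106),(353,262),(281,262) match the prediction within about 2 px. Descending and gripping.

move_arm(series=[8.5,-0.1,0,4,0,0,0,8.5,-0.1,0,4,0,0,0,8.5,0,0,3.6,0,0,0,8.5,0,0,1.8,0,0,0,8.5,0,0,0,0,0,0])

```text
time: 9.98
tool_pos: [0.6348, -0.0995, 0.0119]
tcp_rot: [0.142, -3.135, -0.001]
wrist_force: [-0.4, -0.1, 0.9]
width: 0.997
grip_force: 0.0
```

move_arm(series=[6,0,0,0,0,0,0,6,0,0,0,0,0,0,6,0,0,0,0,0,0,6,0,0,0,0,0,0], grip_force=60)

```text
time: 10.48
tool_pos: [0.6392, -0.1001, 0.0169]
tcp_rot: [-0.143, 3.132, -0.003]
wrist_force: [0.2, -1.0, 5.9]
width: 0.707
grip_force: 3.1
```

The pads stand farther back at this opening than I assumed, so they closed above the plate. Reopening and going lower.

move_arm(series=[8.2,0,0,-1,0,0,0,8.2,0,0,0,0,0,0,8.2,0,0,0,0,0,0,8.2,0,0,1,0,0,0,8.2,0,0,0,0,0,0])

```text
time: 11.1
tool_pos: [0.6345, -0.099, 0.0113]
tcp_rot: [0.144, -3.135, -0.001]
wrist_force: [0.1, -0.4, 0.8]
width: 0.96
grip_force: 0.0
```

move_arm(series=[8.2,0,0,0.4,0,0,0,8.2,0,0,0.3,0,0,0,8.2,0,0,0,0,0,0])

```text
time: 11.48
tool_pos: [0.6358, -0.0992, 0.0058]
tcp_rot: [0.144, -3.138, -0.0]
wrist_force: [0.3, -0.9, -0.1]
width: 0.961
grip_force: 0.0
```

move_arm(series=[7.6,0,0,0,0,0,0,7.6,0,0,0,0,0,0])

```text
time: 11.72
tool_pos: [0.6363, -0.0994, 0.0065]
tcp_rot: [-0.144, 3.138, -0.0]
wrist_force: [0.0, 0.0, 1.0]
width: 0.885
grip_force: 0.0
```

move_arm(series=[7.6,0,0,0.4,0,0,0,7.6,0,0,0,0,0,0])

```text
time: 11.98
tool_pos: [0.6357, -0.0992, 0.0018]
tcp_rot: [0.144, -3.138, -0.0]
wrist_force: [-0.4, -0.6, 0.4]
width: 0.893
grip_force: 0.0
```

move_arm(series=[6,0,0,0,0,0,0,6,0,0,0,0,0,0,6,0,0,0,0,0,0])

```text
time: 12.35
tool_pos: [0.6365, -0.0994, 0.0026]
tcp_rot: [-0.144, 3.138, -0.0]
wrist_force: [-0.6, 1.3, 1.8]
width: 0.753
grip_force: 68.9
```

```bash
python3 - <<'E'
from h import *
plan([(.636,-.10,.2,95,6),(.58,.193,.2,-8.6,6),(.5605,.1935,.12,-8.6,6,1)],step=.055)
E
```

```text
[6,0,0,-4.9,0,0,0.1, 6,0,0,-5,0,0,0, 6,0,0,-4.9,0,0,0.1, 6,0.04,-0.06,-4.94,0,0,0, 6,0.3,2.7,0,0,0,9.4]
[6,0.7,2.6,0,0,0,9.4, 6,1.1,2.5,0,0,0,9.5, 6,1.5,2.2,0,0,0,9.4, 6,1.9,2,0,0,0,9.4, 6,2.2,1.6,0,0,0,9.4]
[6,2.4,1.3,0,0,0,9.5, 6,2.5,0.9,0,0,0,9.4, 6,2.7,0.4,0,0,0,9.4, 6,2.7,-0.1,0,0,0,9.4, 6,2.7,-0.44,0,0,0,9.4]
[6,-0.1,-1,4,0,0,0, 6,-0.14,-0.94,3.99,0,0,0, 6,0,0,0,0,0,0]
end [0.5605 0.1935 0.12  ] 18
```

move_arm(series=[6,0,0,-4.9,0,0,0,6,0,0,-5,0,0,0,6,0,0,-4.9,0,0,0,6,0,0,-4.9,0,0,0,6,0.3,2.7,0,0,0,9.4])

```text
time: 12.98
tool_pos: [0.6341, -0.0743, 0.2051]
tcp_rot: [0.123, 3.129, -0.003]
wrist_force: [-1.1, 0.9, -1.8]
width: 0.754
grip_force: 68.4
```

move_arm(series=[6,0.7,2.6,0,0,0,9.4,6,1.1,2.5,0,0,0,9.5,6,1.5,2.2,0,0,0,9.4,6,1.9,2,0,0,0,9.4,6,2.2,1.6,0,0,0,9.4])

```text
time: 13.6
tool_pos: [0.6034, 0.0613, 0.1982]
tcp_rot: [-1.366, -2.827, 0.001]
wrist_force: [0.9, -0.9, -3.0]
width: 0.755
grip_force: 68.4
```

move_arm(series=[6,2.4,1.3,0,0,0,9.5,6,2.5,0.9,0,0,0,9.4,6,2.7,0.4,0,0,0,9.4,6,2.7,-0.1,0,0,0,9.4,6,2.7,-0.4,0,0,0,9.4])

```text
time: 14.22
tool_pos: [0.5784, 0.1941, 0.1982]
tcp_rot: [-2.382, -2.047, 0.003]
wrist_force: [0.7, 0.0, -2.3]
width: 0.754
grip_force: 68.4
```

move_arm(series=[6,-0.1,-1,4,0,0,0,6,-0.1,-0.9,4,0,0,0,6,0,0,0,0,0,0,6,0,0,0,0,0,0])

```text
time: 14.72
tool_pos: [0.5612, 0.1944, 0.1202]
tcp_rot: [2.377, 2.053, 0.002]
wrist_force: [0.5, 0.5, -1.0]
width: 0.755
grip_force: 68.4
```

```bash
python3 - <<'E'
from h import *
s,p,r=tcp();c=calibration("wrist")
im=read_camera("wrist");cv2.imwrite("pics/wr5.png",im[:,:,::-1])
print(p,s["width"],s["wrist_force"],r.as_matrix().round(3))
ex=np.array([.989,-.149]);ey=np.array([.149,.989]);D=np.array([.5605,.1937])
print("deck",proj(c,[(*(D+ex*.043*i+ey*.08*j),.03) for i,j in((-1,1),(1,1),(1,-1),(-1,-1))]).round())
q=[p+r.apply([.07*j,.033*i,-.0115]) for i,j in((-1,1),(1,1),(1,-1),(-1,-1))]
print("plate top",proj(c,q).round())
E
```

```text
[0.56121743 0.19442576 0.12021185] 0.7552914069424417 [ 0.49084065  0.54040523 -1.02446346] [[ 0.145  0.989  0.001]
 [ 0.989 -0.145  0.   ]
 [ 0.     0.001 -1.   ]]
deck [[252.  88.]
 [383.  88.]
 [370. 297.]
 [264. 297.]]
plate top [[229. 111.]
 [407. 111.]
 [384. 400.]
 [252. 400.]]
```

View pics/wr5.png

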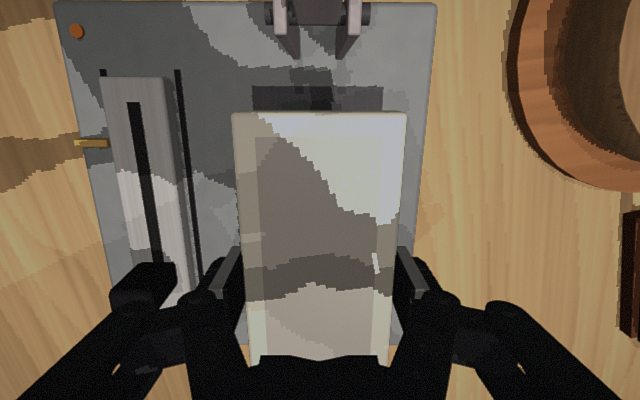

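Deck's far corners appear at (252,86),(383,86) and the plate's at (232,112),(406,112). Both match the predictions, so I'll lower it.

move_arm(series=[6,-0.1,-0.1,2.8,0,0,0,6,0,0,2.8,0,0,0,6,0,0,2.4,0,0,0,6,0,0,0.5,0,0,0,6,0,0,0,0,0,0])

```text
time: 15.4
tool_pos: [0.5607, 0.1937, 0.0358]
tcp_rot: [2.377, 2.053, 0.003]
wrist_force: [0.1, -0.8, -2.6]
width: 0.758
grip_force: 68.4
```

move_arm(series=[6,0,0,0.2,0,0,0,6,0,0,0,0,0,0])

```text
time: 15.65
tool_pos: [0.5601, 0.1937, 0.0334]
tcp_rot: [2.377, 2.053, 0.003]
wrist_force: [-0.5, -0.2, -2.5]
width: 0.754
grip_force: 68.4
```

move_arm(series=[6,0,0,0.2,0,0,0,6,0,0,0,0,0,0])

```text
time: 15.9
tool_pos: [0.5601, 0.1937, 0.0326]
tcp_rot: [2.377, 2.053, 0.002]
wrist_force: [-2.4, -1.4, 8.8]
width: 0.759
grip_force: 69.7
```

move_arm(series=[7.6,0,0,0,0,0,0,7.6,0,0,0,0,0,0,7.6,0,0,0,0,0,0])

```text
time: 16.27
tool_pos: [0.5592, 0.1935, 0.0302]
tcp_rot: [-2.377, -2.054, -0.0]
wrist_force: [0.6, -0.3, -0.6]
width: 0.886
grip_force: 0.0
```

move_arm(series=[7.6,0,0,-3,0,0,0,8.2,0,0,-5,0,0,0,8.2,0,0,-5,0,0,0,8.2,0,0,-5,0,0,0,8.2,0,0,0,0,0,0])

```text
time: 16.9
tool_pos: [0.5627, 0.1945, 0.2163]
tcp_rot: [2.374, 2.051, 0.015]
wrist_force: [0.0, -1.0, -0.2]
width: 0.963
grip_force: 0.0
```

```bash
python3 - <<'E'
from h import *
im=read_camera("wrist");cv2.imwrite("pics/wr6.png",im[:,:,::-1])
s,p,r=tcp();c=calibration("wrist");print(p)
hsv=cv2.cvtColor(im,cv2.COLOR_RGB2HSV)
print("plate/deck",[o for o in rect(c,(hsv[...,2]>120)&(hsv[...,1]<60)&(np.arange(640)[None]>230),.044) if o[2]>60])
# next plate B
plan([(.58,-.1,.2,-60,8.2),(.579,-.405,.15,-101,8.2),(.579,-.405,.02,-101,8.2,-.04),(.579,-.405,.003,-101,7.6,2)],step=.055)
E
```

```text
[0.56093394 0.19398419 0.21315777]
plate/deck [(558, 193, 137, 65, np.float32(81.6)), (531, 301, 69, 31, np.float32(124.7)), (606, 233, 160, 53, np.float32(81.4)), (808, 254, 127, 91, np.float32(98.0))]
[8.2,-4.8,1,0.2,0,0,8.6, 8.2,-4.6,1.8,0.2,0.1,-0.1,8.6, 8.2,-4.3,2.4,0.2,0,0,8.6, 8.2,-3.9,3,0.3,0,-0.1,8.6, 8.2,-3.4,3.5,0.2,0.1,0,8.6]
[8.2,-2.77,4.04,0.2,0,-0.1,8.6, 8.2,-2.6,4.4,0.8,0,0,6.8, 8.2,-2,4.6,0.9,0,0,6.9, 8.2,-1.4,4.9,0.8,0,0,6.8, 8.2,-0.9,5,0.8,0,0,6.9]
[8.2,-0.2,5.1,0.9,0,0,6.8, 8.2,0.33,5.08,0.82,0,0,6.8, 8.2,0,0,3.2,0,0,0, 8.2,0,0,3.3,0,0,0, 8.2,0,0,3.2,0,0,0]
[8.2,0.01,-0.01,3.3,0,0,0, 7.6,0,0,1.7,0,0,0, 7.6,0,0,0,0,0,0, 7.6,0,0,0,0,0,0]
end [ 0.579 -0.405  0.003] 19
```

View pics/wr6.png

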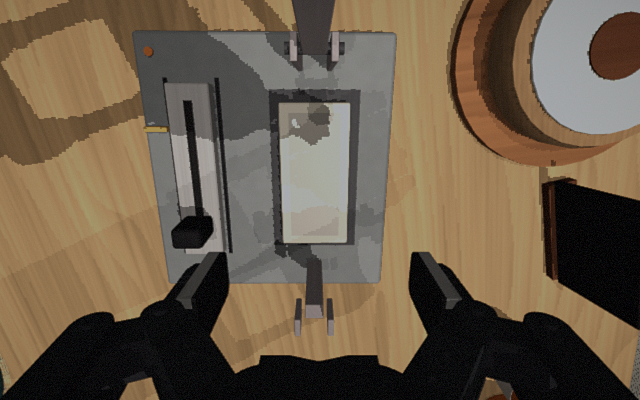

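Plate A lies centred on the deck with an even dark margin (corners about (280,102) to (345,243)). The slider is at (192,232), and the keeper is still upright at the back.

move_arm(series=[8.2,-4.8,1,0.2,0,0,8.6,8.2,-4.6,1.8,0.2,0,0,8.6,8.2,-4.3,2.4,0.2,0,0,8.6,8.2,-3.9,3,0.3,0,0,8.6,8.2,-3.4,3.5,0.2,0,0,8.6])

```text
time: 17.58
tool_pos: [0.5731, -0.0531, 0.1966]
tcp_rot: [-2.965, -1.032, 0.006]
wrist_force: [0.1, 0.8, -0.9]
width: 0.959
grip_force: 0.0
```

move_arm(series=[8.2,-2.8,4,0.2,0,0,8.6,8.2,-2.6,4.4,0.8,0,0,6.8,8.2,-2,4.6,0.9,0,0,6.9,8.2,-1.4,4.9,0.8,0,0,6.8,8.2,-0.9,5,0.8,0,0,6.9])

```text
time: 18.2
tool_pos: [0.5753, -0.3043, 0.1613]
tcp_rot: [-3.139, -0.066, 0.005]
wrist_force: [0.1, -0.1, 1.5]
width: 0.959
grip_force: 0.0
```

move_arm(series=[8.2,-0.2,5.1,0.9,0,0,6.8,8.2,0.3,5.1,0.8,0,0,6.8,8.2,0,0,0,0,0,0,8.2,0,0,0,0,0,0])

```text
time: 18.7
tool_pos: [0.5753, -0.4047, 0.1449]
tcp_rot: [-3.125, 0.3, 0.005]
wrist_force: [-1.0, 0.5, 0.8]
width: 0.958
grip_force: 0.0
```

```bash
cat >> h.py <<'E'
def look():
    im=read_camera("wrist");c=calibration("wrist");hsv=cv2.cvtColor(im,cv2.COLOR_RGB2HSV)
    m=((hsv[...,2]>120)&(hsv[...,1]<50)).astype(np.uint8)
    m=cv2.morphologyEx(cv2.morphologyEx(m,cv2.MORPH_OPEN,np.ones((3,3))),cv2.MORPH_CLOSE,np.ones((9,9)))
    print("white",[o for o in rect(c,m,.014) if o[2]>100])
    return im,c
E
python3 - <<'E'
from h import *
im,c=look();s,p,r=tcp();print(p,s["wrist_force"])
plan([(.579,-.405,.02,-101,8.2,-.04),(.579,-.405,.003,-101,7.6,2)])
E
```

```text
white [(579, -406, 139, 66, np.float32(168.7))]
[ 0.57574806 -0.40420563  0.14561671] [-0.32359616 -0.39056979 -1.22926578]
[8.2,0.1,0,3.1,0,0,0, 8.2,0.1,0,3.2,0,0.1,0, 8.2,0.1,0,3.1,-0.1,0,0.1, 8.2,0.06,0.03,3.16,0,0,0, 7.6,0,0,1.7,0,0,0]
[7.6,0,0,0,0,0,0, 7.6,0,0,0,0,0,0]
end [ 0.579 -0.405  0.003] 7
```

move_arm(series=[8.2,0.1,0,3.2,0,0,0,8.2,0.1,0,3.2,0,0,0,8.2,0.1,0,3.2,0,0,0,8.2,0,0,3,0,0,0,7.6,0,0,1.2,0,0,0])

```text
time: 19.38
tool_pos: [0.5783, -0.4033, 0.007]
tcp_rot: [-3.125, 0.296, 0.006]
wrist_force: [-0.1, -0.1, 0.6]
width: 0.892
grip_force: 0.0
```

move_arm(series=[7.6,0,0,0,0,0,0,7.6,0,0,0,0,0,0])

```text
time: 19.62
tool_pos: [0.5806, -0.4065, 0.0111]
tcp_rot: [3.126, -0.299, 0.004]
wrist_force: [-1.0, -0.1, -0.5]
width: 0.887
grip_force: 0.0
```

move_arm(series=[7.6,0,0,0.5,0,0,0,7.6,0,0,0,0,0,0,7.6,0,0,0,0,0,0,7.6,0,0,0,0,0,0])

```text
time: 20.12
tool_pos: [0.5794, -0.4063, 0.0045]
tcp_rot: [3.127, -0.3, 0.0]
wrist_force: [0.3, -0.1, -0.9]
width: 0.89
grip_force: 0.0
```

move_arm(series=[6,0,0,0.2,0,0,0,6,0,0,0,0,0,0,6,0,0,0,0,0,0,6,0,0,0,0,0,0])

```text
time: 20.62
tool_pos: [0.5799, -0.4067, 0.0037]
tcp_rot: [3.127, -0.3, 0.002]
wrist_force: [-1.1, 1.5, 6.6]
width: 0.752
grip_force: 66.9
```

```bash
python3 - <<'E'
from h import *
s,p,r=tcp();print(p,s["grip_force"],s["width"])
plan([(.579,-.406,.2,-101.2,6),(.56,.02,.2,-30,6),(.5605,.1935,.15,-8.6,6,2)],step=.055)
E
```

```text
[ 0.57987273 -0.40665455  0.00367784] 66.88289165496826 0.7520841019836778
[6,0,0,-4.9,0,0,0.1, 6,0,0,-4.9,0,0,0, 6,-0.1,0,-4.9,0,0,0.1, 6,0.02,-0.04,-4.93,0,-0.1,0, 6,-1.3,-5.2,0,0,0,-8.9]
[6,-0.4,-5.3,0,0,0,-8.9, 6,0.4,-5.3,0,0,0,-8.9, 6,1.2,-5.2,0,0,0,-8.9, 6,1.9,-5,0,0,0,-8.9, 6,2.8,-4.5,0,0,0,-8.9]
[6,3.4,-4.1,0,0,0,-8.9, 6,3.98,-3.56,-0.02,0,0,-8.9, 6,3.8,-2.2,1.2,0,0,-5.3, 6,3.9,-1.8,1.3,0,0,-5.4, 6,4.1,-1.4,1.2,0,0,-5.3]
[6,4.21,-1,1.29,0,0,-5.4, 6,0,0,0,0,0,0, 6,0,0,0,0,0,0]
end [0.5605 0.1934 0.15  ] 18
```

move_arm(series=[6,0,0,-4.9,0,0,0,6,0,0,-4.9,0,0,0,6,-0.1,0,-4.9,0,0,0,6,0,0,-4.9,0,0,0,6,-1.3,-5.2,0,0,0,-8.9])

```text
time: 21.25
tool_pos: [0.5785, -0.3569, 0.2047]
tcp_rot: [3.133, -0.056, 0.016]
wrist_force: [1.6, 0.7, -2.3]
width: 0.75
grip_force: 68.5
```

move_arm(series=[6,-0.4,-5.3,0,0,0,-8.9,6,0.4,-5.3,0,0,0,-8.9,6,1.2,-5.2,0,0,0,-8.9,6,1.9,-5,0,0,0,-8.9,6,2.8,-4.5,0,0,0,-8.9])

```text
time: 21.88
tool_pos: [0.5624, -0.0848, 0.1974]
tcp_rot: [-2.925, -1.144, 0.002]
wrist_force: [2.1, -0.3, -2.5]
width: 0.749
grip_force: 68.5
```

move_arm(series=[6,3.4,-4.1,0,0,0,-8.9,6,4,-3.6,0,0,0,-8.9,6,3.8,-2.2,1.2,0,0,-5.3,6,3.9,-1.8,1.3,0,0,-5.4,6,4.1,-1.4,1.2,0,0,-5.3])

```text
time: 22.5
tool_pos: [0.5565, 0.1518, 0.1601]
tcp_rot: [-2.468, -1.943, 0.002]
wrist_force: [1.0, -0.3, -2.7]
width: 0.751
grip_force: 68.5
```

move_arm(series=[6,4.2,-1,1.3,0,0,-5.4,6,0,0,0,0,0,0,6,0,0,0,0,0,0,6,0,0,0,0,0,0])

```text
time: 23.0
tool_pos: [0.5578, 0.1927, 0.1484]
tcp_rot: [2.379, 2.052, -0.0]
wrist_force: [0.1, 0.3, -3.0]
width: 0.755
grip_force: 68.5
```

```bash
cat >> h.py <<'E'
def inhand():
    s,p,r=tcp();im=read_camera("wrist");c=calibration("wrist")
    hsv=cv2.cvtColor(im,cv2.COLOR_RGB2HSV);m=((hsv[...,2]>120)&(hsv[...,1]<60)).astype(np.uint8)
    print(p.round(4),r.as_matrix().round(3).tolist(),s["width"],s["wrist_force"].round(1))
    zt=p[2]+.0115
    cs,_=cv2.findContours(m,cv2.RETR_EXTERNAL,cv2.CHAIN_APPROX_NONE)
    for k in cs:
        if cv2.contourArea(k)<8000: continue
        P=(w(c,k[:,0].astype(float),zt)-p)@r.as_matrix()
        print("in tool mm: x max",(P[:,0].max()*1000).round(1),"y",(P[:,1].min()*1000).round(1),(P[:,1].max()*1000).round(1))
    return im,c
E
python3 - <<'E'
from h import *
im,c=inhand();cv2.imwrite("pics/ih2.png",im[:,:,::-1])
plan([(.5605,.1937,.06,-8.6,6),(.5605,.1937,.0485,-8.6,6,1)],step=.035)
E
```

```text
[0.5578 0.1927 0.1484] [[0.147, 0.989, 0.0], [0.989, -0.147, -0.0], [-0.0, 0.0, -1.0]] 0.7547677246672565 [ 0.1  0.3 -3. ]
in tool mm: x max -3.1 y -35.4 36.0
in tool mm: x max 106.1 y -32.0 37.5
[6,0,0.1,3,0,0,0.1, 6,0.1,0.1,2.9,0,0,0, 6,0.04,0.04,2.96,0,0,0.1, 6,0,0,1.15,0,0,0, 6,0,0,0,0,0,0]
end [0.5605 0.1937 0.0485] 5
```

move_arm(series=[6,0,0.1,3,0,0,0,6,0.1,0.1,2.9,0,0,0,6,0,0,2.9,0,0,0,6,0,0,0.9,0,0,0,6,0,0,0,0,0,0])

```text
time: 23.68
tool_pos: [0.5597, 0.1938, 0.0512]
tcp_rot: [-2.378, -2.052, 0.001]
wrist_force: [-0.6, -0.3, -3.2]
width: 0.753
grip_force: 68.4
```

move_arm(series=[6,0,0,0,0,0,0,6,0,0,0,0,0,0])

```text
time: 23.92
tool_pos: [0.561, 0.1947, 0.0529]
tcp_rot: [2.377, 2.053, 0.004]
wrist_force: [-0.5, 0.6, -2.7]
width: 0.756
grip_force: 68.4
```

move_arm(series=[6,0,-0.05,0.3,0,0,0,6,0,0,0,0,0,0,6,0,0,0,0,0,0])

```text
time: 24.3
tool_pos: [0.5592, 0.1945, 0.0483]
tcp_rot: [-2.377, -2.054, 0.0]
wrist_force: [-0.2, 0.6, -3.0]
width: 0.754
grip_force: 68.5
```

move_arm(series=[6,0,0,0.2,0,0,0,6,0,0,0,0,0,0,6,0,0,0,0,0,0])

```text
time: 24.68
tool_pos: [0.5594, 0.1946, 0.0477]
tcp_rot: [2.377, 2.054, 0.0]
wrist_force: [-2.9, -1.4, 5.9]
width: 0.749
grip_force: 69.5
```

move_arm(series=[7.6,0,0,0,0,0,0,7.6,0,0,0,0,0,0,7.6,0,0,-2,0,0,0,7.6,0,0,-5,0,0,0,7.6,0,0,-5,0,0,0])

```text
time: 25.3
tool_pos: [0.5593, 0.1944, 0.1685]
tcp_rot: [2.377, 2.054, 0.0]
wrist_force: [-0.2, 0.4, -0.5]
width: 0.89
grip_force: 0.0
```

move_arm(series=[7.6,0,0,-4,0,0,0,7.6,0,0,0,0,0,0,7.6,0,0,0,0,0,0])

```text
time: 25.68
tool_pos: [0.5591, 0.1944, 0.2068]
tcp_rot: [2.377, 2.054, 0.001]
wrist_force: [-0.0, 0.1, 0.8]
width: 0.888
grip_force: 0.0
```

```bash
python3 - <<'E'
from h import *
im=read_camera("wrist");s,p,r=tcp();c=calibration("wrist");print(p)
hsv=cv2.cvtColor(im,cv2.COLOR_RGB2HSV)
print([o for o in rect(c,(hsv[...,2]>120)&(hsv[...,1]<60)&(np.arange(640)[None]>230),.058) if o[2]>60])
cv2.imwrite("pics/wr7.png",im[:,:,::-1])
plan([(.5,.0,.2,-45,7.6),(.403,-.383,.15,-80.8,7.6)],step=.055)
E
```

```text
[0.55844867 0.19419385 0.20547469]
[(500, 203, 88, 41, np.float32(81.8)), (559, 193, 139, 66, np.float32(81.6)), (533, 301, 67, 31, np.float32(123.5)), (607, 234, 157, 50, np.float32(82.0)), (793, 252, 118, 70, np.float32(98.1))]
[7.6,-5,-0.7,0.1,0,0,9.2, 7.6,-5.1,0,0.2,0,0,9.1, 7.6,-5,0.9,0.1,0,0.1,9.2, 7.6,-4.77,1.66,0.16,-0.1,0,9.1, 7.6,-4.2,2.5,0.6,0,0,4.5]
[7.6,-4.1,2.9,0.6,0,0,4.5, 7.6,-3.8,3.1,0.7,0,0,4.4, 7.6,-3.5,3.5,0.6,0,0,4.5, 7.6,-3.3,3.7,0.6,0,0,4.5, 7.6,-2.9,3.9,0.6,0,0,4.5]
[7.6,-2.7,4.2,0.7,0,0,4.5, 7.6,-2.3,4.37,0.6,0,0,4.4]
end [ 0.403 -0.383  0.15 ] 12
```

View pics/wr7.png

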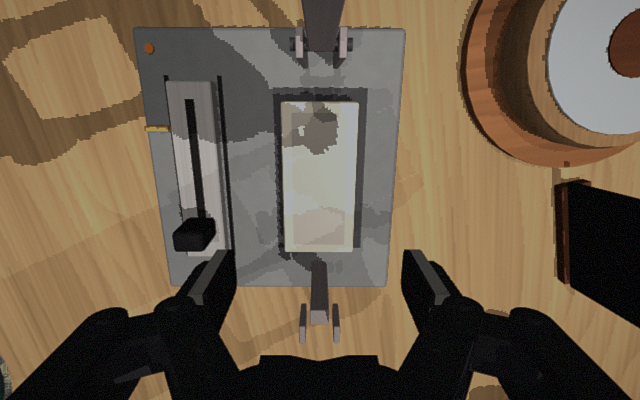

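Two plates are piled squarely, with corners about (282,102) to (353,251) and a measured centre of (559,193) mm. Now for plate C.

move_arm(series=[7.6,-5,-0.7,0.1,0,0,9.2,7.6,-5.1,0,0.2,0,0,9.1,7.6,-5,0.9,0.1,0,0,9.2,7.6,-4.8,1.7,0.1,0,0,9.1,7.6,-4.2,2.5,0.6,0,0,4.5])

```text
time: 26.35
tool_pos: [0.4873, -0.0488, 0.1937]
tcp_rot: [-2.948, -1.084, 0.004]
wrist_force: [0.7, 0.0, -0.3]
width: 0.89
grip_force: 0.0
```

move_arm(series=[7.6,-4.1,2.9,0.6,0,0,4.5,7.6,-3.8,3.1,0.7,0,0,4.4,7.6,-3.5,3.5,0.6,0,0,4.5,7.6,-3.3,3.7,0.6,0,0,4.5,7.6,-2.9,3.9,0.6,0,0,4.5])

```text
time: 26.98
tool_pos: [0.4267, -0.2877, 0.1621]
tcp_rot: [-3.1, -0.491, 0.004]
wrist_force: [0.8, 0.4, -0.2]
width: 0.895
grip_force: 0.0
```

move_arm(series=[7.6,-2.7,4.2,0.7,0,0,4.5,7.6,-2.3,4.4,0.6,0,0,4.4,7.6,0,0,0,0,0,0,7.6,0,0,0,0,0,0,7.6,0,0,0,0,0,0])

```text
time: 27.6
tool_pos: [0.404, -0.382, 0.1507]
tcp_rot: [-3.13, -0.255, 0.001]
wrist_force: [0.9, 1.3, -0.2]
width: 0.889
grip_force: 0.0
```

```bash
python3 - <<'E'
from h import *
im,c=look();cv2.imwrite("pics/wr8.png",im[:,:,::-1])
s,p,r=tcp();print(p)
plan([(.403,-.383,.02,-80.8,7.6,-.035),(.403,-.383,.0035,-80.8,7.6,2)])
E
```

```text
white [(403, -385, 139, 65, np.float32(9.6))]
[ 0.40423983 -0.38211473  0.15098182]
[7.6,0,0,3.3,0,0,0, 7.6,-0.1,0,3.2,0,0,0.1, 7.6,0,0.1,3.3,0,0,0, 7.6,-0.03,-0.02,3.3,0,0,0, 7.6,0,0,1.65,0,0,0]
[7.6,0,0,0,0,0,0, 7.6,0,0,0,0,0,0]
end [ 0.403  -0.383   0.0035] 7
```

move_arm(series=[7.6,-0.1,0.2,3.3,0,0,0,7.6,0,0,3.3,0,0,0,7.6,0,0,3.3,0,0,0,7.6,0,0,3.2,0,0,0,7.6,0,0,0.9,0,0,0])

```text
time: 28.28
tool_pos: [0.4024, -0.3832, 0.0093]
tcp_rot: [-3.128, -0.256, 0.004]
wrist_force: [0.8, 0.6, 0.1]
width: 0.892
grip_force: 0.0
```

move_arm(series=[7.6,0,0,0.3,0,0,0,7.6,0,0,0,0,0,0,7.6,0,0,0,0,0,0,7.6,0,0,0,0,0,0])

```text
time: 28.78
tool_pos: [0.4039, -0.3862, 0.0093]
tcp_rot: [3.13, 0.253, 0.002]
wrist_force: [0.3, -0.2, -0.6]
width: 0.891
grip_force: 0.0
```

move_arm(series=[7.6,0,0,0.5,0,0,0,7.6,0,0,0,0,0,0,7.6,0,0,0,0,0,0])

```text
time: 29.15
tool_pos: [0.4032, -0.3855, 0.003]
tcp_rot: [-3.131, -0.253, 0.001]
wrist_force: [-0.5, 0.2, 0.6]
width: 0.889
grip_force: 0.0
```

move_arm(series=[6,0,0,0,0,0,0,6,0,0,0,0,0,0,6,0,0,0,0,0,0,6,0,0,0,0,0,0])

```text
time: 29.65
tool_pos: [0.4036, -0.3859, 0.0037]
tcp_rot: [3.131, 0.253, 0.001]
wrist_force: [-1.4, 0.2, 3.7]
width: 0.751
grip_force: 68.2
```

```bash
python3 - <<'E'
from h import *
s,p,r=tcp();print(p,s["grip_force"],s["width"])
plan([(.404,-.386,.2,-80.8,6),(.54,.0,.2,-30,6),(.5605,.1935,.16,-8.6,6,2)],step=.055)
E
```

```text
[ 0.40363303 -0.38592643  0.0036678 ] 68.18136692047119 0.7510285140001322
[6,0,0,-4.9,0,0,0, 6,0,0,-4.9,0,0,0, 6,0,0,-4.9,0,0,0, 6,0.04,0.03,-4.93,0,0,0, 6,2.5,-4.5,0,0,0,-6.3]
[6,2.9,-4.2,0,0,0,-6.4, 6,3.4,-3.8,0,0,0,-6.3, 6,3.7,-3.5,0,0,0,-6.4, 6,4.2,-3,0,0,0,-6.3, 6,4.4,-2.5,0,0,0,-6.4]
[6,4.7,-2,0,0,0,-6.3, 6,4.93,-1.51,-0.02,0,0,-6.4, 6,4.4,-2,1,0,0,-5.3, 6,4.7,-1.5,1,0,0,-5.4, 6,4.7,-1.1,1,0,0,-5.3]
[6,4.82,-0.71,0.99,0,0,-5.4, 6,0,0,0,0,0,0, 6,0,0,0,0,0,0]
end [0.5605 0.1935 0.16  ] 18
```

move_arm(series=[6,0,0,-4.9,0,0,0,6,0,0,-4.9,0,0,0,6,0,0,-4.9,0,0,0,6,0,0,-4.9,0,0,0,6,2.5,-4.5,0,0,0,-6.3])

```text
time: 30.28
tool_pos: [0.4229, -0.3412, 0.2043]
tcp_rot: [3.105, 0.422, 0.01]
wrist_force: [1.1, 1.4, -2.1]
width: 0.752
grip_force: 68.8
```

move_arm(series=[6,2.9,-4.2,0,0,0,-6.4,6,3.4,-3.8,0,0,0,-6.3,6,3.7,-3.5,0,0,0,-6.4,6,4.2,-3,0,0,0,-6.3,6,4.4,-2.5,0,0,0,-6.4])

```text
time: 30.9
tool_pos: [0.5046, -0.0946, 0.198]
tcp_rot: [-2.874, -1.266, 0.002]
wrist_force: [2.0, -0.8, -2.5]
width: 0.752
grip_force: 68.8
```

move_arm(series=[6,4.7,-2,0,0,0,-6.3,6,4.9,-1.5,0,0,0,-6.4,6,4.4,-2,1,0,0,-5.3,6,4.7,-1.5,1,0,0,-5.4,6,4.7,-1.1,1,0,0,-5.3])

```text
time: 31.52
tool_pos: [0.5541, 0.1466, 0.1676]
tcp_rot: [-2.471, -1.939, 0.003]
wrist_force: [0.9, 0.4, -2.5]
width: 0.755
grip_force: 68.8
```

move_arm(series=[6,4.8,-0.7,1,0,0,-5.4,6,0,0,0,0,0,0,6,0,0,0,0,0,0,6,0,0,0,0,0,0])

```text
time: 32.02
tool_pos: [0.5596, 0.1923, 0.1591]
tcp_rot: [2.382, 2.048, -0.001]
wrist_force: [-0.3, -1.4, -2.5]
width: 0.752
grip_force: 68.8
```

```bash
python3 - <<'E'
from h import *
im=read_camera("wrist");c=calibration("wrist");s,p,r=tcp();print(p,s["width"],s["wrist_force"],r.as_matrix().round(3)[:2,:2])
cv2.imwrite("pics/ih3.png",im[:,:,::-1])
q=[p+r.apply([.07*j,.033*i,-.0105]) for i,j in((-1,1),(1,1))];print("plate top",proj(c,q).round())
plan([(.5605,.1937,.075,-8.6,6),(.5605,.1937,.065,-8.6,6,1)],step=.035)
E
```

```text
[0.55977179 0.19219902 0.15928565] 0.7515094744258026 [-0.50121685  0.70456714 -2.54785396] [[ 0.15   0.989]
 [ 0.989 -0.15 ]]
plate top [[229. 111.]
 [407. 111.]]
[6,0.1,0,2.8,0,0,0, 6,0,0,2.8,0,0,0, 6,0.06,0.05,2.83,0,0,-0.1, 6,0,0,1,0,0,0, 6,0,0,0,0,0,0]
end [0.5605 0.1937 0.065 ] 5
```

View pics/ih3.png

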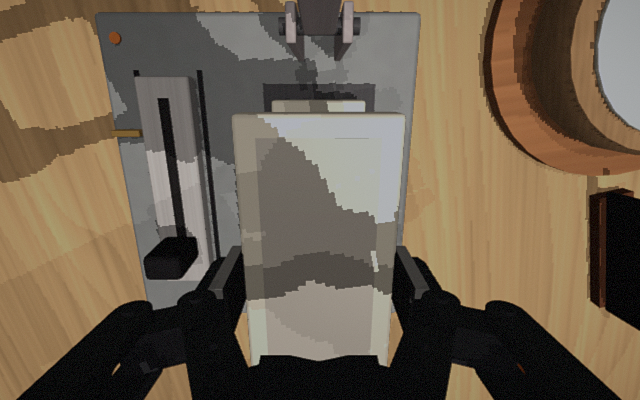

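Plate C is held square, its far edge at (232–406,114), about 1 mm short along its length. Correcting for that and lowering.

move_arm(series=[6,0.1,0,2.8,0,0,0,6,0.1,0,2.8,0,0,0,6,0,0,2.8,0,0,0,6,0,0,0.9,0,0,0,6,0,0,0,0,0,0])

```text
time: 32.7
tool_pos: [0.56, 0.1947, 0.0662]
tcp_rot: [-2.382, -2.048, 0.001]
wrist_force: [0.2, -0.2, -2.2]
width: 0.751
grip_force: 68.8
```

move_arm(series=[6,0,0,0.2,0,0,0,6,0,0,0,0,0,0,6,0,0,0,0,0,0,6,0,0,0,0,0,0])

```text
time: 33.2
tool_pos: [0.5603, 0.1956, 0.0647]
tcp_rot: [2.381, 2.05, 0.001]
wrist_force: [0.2, 0.1, -2.3]
width: 0.75
grip_force: 68.8
```

move_arm(series=[6,-0.1,0,0.3,0,0,0,6,0,0,0,0,0,0,6,0,0,0,0,0,0])

```text
time: 33.58
tool_pos: [0.5604, 0.1946, 0.0617]
tcp_rot: [2.381, 2.049, 0.001]
wrist_force: [-0.9, 1.0, 1.5]
width: 0.75
grip_force: 69.3
```

move_arm(series=[6,0,0,0.2,0,0,0,6,0,0,0,0,0,0,6,0,0,0,0,0,0])

```text
time: 33.95
tool_pos: [0.5604, 0.1946, 0.0616]
tcp_rot: [2.381, 2.049, 0.001]
wrist_force: [-4.6, -0.4, 12.9]
width: 0.756
grip_force: 70.6
```

move_arm(series=[7.6,0,0,-0.2,0,0,0,7.6,0,0,0,0,0,0,7.6,0,0,-2,0,0,0,7.6,0,0,-5,0,0,0,7.6,0,0,-5,0,0,0])

```text
time: 34.58
tool_pos: [0.5598, 0.1943, 0.1832]
tcp_rot: [-2.381, -2.049, 0.001]
wrist_force: [1.3, 0.3, 0.2]
width: 0.893
grip_force: 0.0
```

move_arm(series=[5,0,0,-3,0,0,0,0,0,0,0,0,0,0,0,0,0,0,0,0,0])

```text
time: 34.95
tool_pos: [0.5595, 0.1943, 0.2109]
tcp_rot: [-2.381, -2.049, 0.001]
wrist_force: [-0.1, 0.2, -0.4]
width: 0.254
grip_force: 0.0
```

```bash
cat >> h.py <<'E'
C=np.array([.5605,.1937]);ex=np.array([.989,-.149]);ey=np.array([.149,.989]);H0=C-.045*ex
def wp(x,y,z,op=0,*k): # warmer-frame point, z world TCP
    P=H0+x*ex+y*ey;return (P[0],P[1],z,-8.6,op,*k)
E
python3 - <<'E'
from h import *
im=read_camera("wrist");s,p,r=tcp();c=calibration("wrist");print(p)
hsv=cv2.cvtColor(im,cv2.COLOR_RGB2HSV)
print([o for o in rect(c,(hsv[...,2]>120)&(hsv[...,1]<60)&(np.arange(640)[None]>230),.072) if o[2]>60])
a=read_camera("scene");b=read_camera("top")
v=np.hstack([cv2.resize(a[180:380,180:520],None,fx=1.2,fy=1.2),cv2.resize(b[90:290,150:460],None,fx=1.2,fy=1.2)])
cv2.imwrite("pics/mix.png",v[:,:,::-1]);print(v.shape)
plan([wp(-.06,.06,.24),wp(-.09,.13,.30),wp(-.06,.22,.30),wp(.045,.22,.287,0,2)],step=.055)
E
```

```text
[0.55895096 0.19411327 0.20994083]
[(599, 123, 64, 28, np.float32(81.4)), (501, 185, 122, 43, np.float32(76.8)), (560, 193, 140, 65, np.float32(81.6)), (534, 299, 65, 31, np.float32(126.4)), (605, 234, 154, 49, np.float32(81.6)), (784, 253, 113, 71, np.float32(97.9))]
(240, 780, 3)
[0,2,-3.4,-1,-0.1,0,0, 0,2,-3.5,-1,0,0.1,0, 0,1.99,-3.43,-1.06,-0.1,0,0, 0,3.5,-1.5,-3,0,0,0, 0,3.5,-1.5,-3,0,0,0]
[0,4.5,1.5,0,0,0,0, 0,4.5,1.5,0.01,0,0,0, 0,0,5.3,0.7,0,0,0, 0,0,5.21,0.6,0,0,0, 0,0,0,0,0,0,0]
[0,0,0,0,0,0,0]
end [0.5933 0.4112 0.287 ] 11
```

View pics/mix.png

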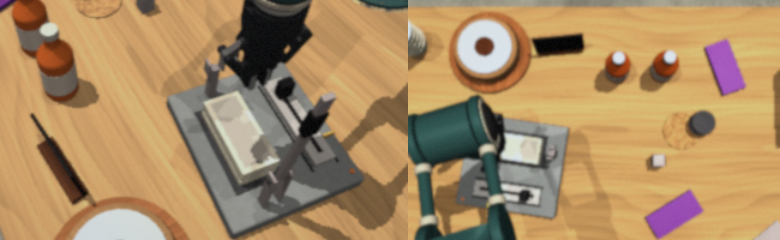

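The pile is square, measured centre (560,193) mm. The tin has been knocked off the mat: in the top view it's at about (394,193), with the mat at (377,198). Mending that first.

```bash
python3 - <<'E'
from h import *
b=read_camera("top");c=calibration("top")
g=b.max(2)[175:215,375:415];m=(g<85).astype(np.uint8)
n,l,st,ce=cv2.connectedComponentsWithStats(m);i=1+np.argmax(st[1:,4]);print(st[i],ce[i]+[375,175])
t=w(c,ce[i]+[375,175],.03)[0];print(t)
plan([(.57,.0,.2,-8.6,8.5),(t[0]-.005,t[1],.16,-8.6,8.5,2)],step=.055)
E
```

```text
[  9   9  21  19 261] [393.90038314 192.91954023]
[ 0.62256681 -0.29116952  0.03      ]
[8.5,-4.8,1,0.2,0,0,0, 8.5,-4.7,1,0.3,-0.1,0,0, 8.5,-4.8,1,0.2,0,0.1,0, 8.5,-4.73,0.99,0.25,-0.1,0,0, 8.5,-4.7,1.5,0.7,0,0,0]
[8.5,-4.7,1.5,0.6,0,0,0, 8.5,-4.6,1.5,0.7,0,0,0, 8.5,-4.7,1.5,0.7,0,0,0, 8.5,-4.7,1.5,0.6,0,0,0, 8.5,-4.68,1.53,0.7,0,0,0]
[8.5,0,0,0,0,0,0, 8.5,0,0,0,0,0,0]
end [ 0.6176 -0.2911  0.16  ] 12
```

move_arm(series=[8.5,-4.8,1,0.2,0,0,0,8.5,-4.7,1,0.3,0,0,0,8.5,-4.8,1,0.2,0,0,0,8.5,-4.7,1,0.2,0,0,0,8.5,-4.7,1.5,0.7,0,0,0])

```text
time: 35.78
tool_pos: [0.5787, -0.0495, 0.1945]
tcp_rot: [-2.38, -2.049, 0.001]
wrist_force: [-0.1, 0.4, 0.3]
width: 0.993
grip_force: 0.0
```

move_arm(series=[8.5,-4.7,1.5,0.6,0,0,0,8.5,-4.6,1.5,0.7,0,0,0,8.5,-4.7,1.5,0.7,0,0,0,8.5,-4.7,1.5,0.6,0,0,0,8.5,-4.7,1.5,0.7,0,0,0])

```text
time: 36.4
tool_pos: [0.618, -0.292, 0.1607]
tcp_rot: [-2.38, -2.048, 0.001]
wrist_force: [0.6, -0.0, -0.3]
width: 0.996
grip_force: 0.0
```

move_arm(series=[8.5,0,0,0,0,0,0,8.5,0,0,0,0,0,0])

```text
time: 36.65
tool_pos: [0.6177, -0.2903, 0.1609]
tcp_rot: [-2.38, -2.047, 0.001]
wrist_force: [-0.0, -0.6, 0.3]
width: 0.998
grip_force: 0.0
```

```bash
python3 - <<'E'
from h import *
im=read_camera("wrist");c=calibration("wrist");s,p,r=tcp();print(p)
u,v=proj(c,[(.6226,-.2912,.04)])[0].astype(int);print(u,v)
g=cv2.GaussianBlur(im.max(2),(5,5),0);m=np.zeros_like(g);m[v-55:v+55,u-60:u+60]=(g<90)[v-55:v+55,u-60:u+60]
m=cv2.morphologyEx(m,cv2.MORPH_OPEN,np.ones((9,9)))
n,l,st,ce=cv2.connectedComponentsWithStats(m);i=1+np.argmax(st[1:,4]);print(st[i],ce[i])
k=max(cv2.findContours((l==i).astype(np.uint8),0,1)[0],key=cv2.contourArea);print(cv2.minEnclosingCircle(k))
print("tin",w(c,ce[i],.035))
cv2.imwrite("pics/tin2.png",im[60:360,100:560,::-1])
E
```

```text
[ 0.61793924 -0.2896832   0.16136996]
324 190
[ 290  148   77   83 5039] [327.33836079 189.4070252 ]
((325.78094482421875, 189.24581909179688), 42.4811897277832)
tin [[ 0.62509971 -0.29209761  0.035     ]]
```

View pics/tin2.png

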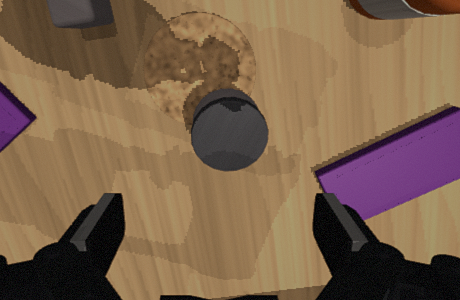

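The tin is upright with its lid centre at full-image (330,190), just off the mat. The purple plate is clear of the fingers' path.

```bash
python3 - <<'E'
from h import *
plan([(.626,-.292,.045,-8.6,7.8),(.626,-.292,.015,-8.6,7.8,2)],step=.04)
E
```

```text
[7.8,0,0.3,3.9,0,0,0, 7.8,-0.1,0.3,3.9,-0.1,0,0, 7.8,-0.02,0.24,3.84,0,-0.1,0.1, 7.8,0,0,3,0,0,0, 7.8,0,0,0,0,0,0]
[7.8,0,0,0,0,0,0]
end [ 0.626 -0.292  0.015] 6
```

move_arm(series=[7.8,0,0.3,3.9,0,0,0,7.8,-0.1,0.3,3.9,0,0,0,7.8,0,0.2,3.8,0,0,0,7.8,0,0,3,0,0,0,7.8,0,0,0,0,0,0])

```text
time: 37.33
tool_pos: [0.6236, -0.2899, 0.0131]
tcp_rot: [-2.374, -2.047, 0.004]
wrist_force: [0.0, -0.1, 0.2]
width: 0.913
grip_force: 0.0
```

move_arm(series=[5.5,0,0,0,0,0,0,5.5,0,0,0,0,0,0,5.5,0,0,0,0,0,0,5.5,0,0,0,0,0,0,5.5,0,0,0,0,0,0])

```text
time: 37.95
tool_pos: [0.6271, -0.2932, 0.0177]
tcp_rot: [2.38, 2.048, 0.001]
wrist_force: [-0.2, 1.4, 5.0]
width: 0.73
grip_force: 65.8
```

```bash
python3 - <<'E'
from h import *
s,p,r=tcp();print(p,s["width"],s["grip_force"],r.as_matrix().round(3).tolist())
plan([(p[0],p[1],.075,-8.6,5.5),(.607,-.2435,.075,-8.6,5.5,1),(.607,-.2435,.026,-8.6,5.5,2)],step=.035)
E
```

```text
[ 0.6270836  -0.29321275  0.01769205] 0.7300359608816616 65.80731600522995 [[0.149, 0.989, 0.002], [0.989, -0.149, -0.001], [-0.0, 0.002, -1.0]]
[5.5,0,0,-2.9,0.1,0,0, 5.5,0,0.01,-2.83,0,0,0, 5.5,2.3,-1.4,0,0,0,0, 5.5,2.31,-1.33,0,0,0,0, 5.5,0,0,0,0,0,0]
[5.5,0,0,2.4,0,0,0, 5.5,0.01,0,2.5,0,0,0, 5.5,0,0,0,0,0,0, 5.5,0,0,0,0,0,0]
end [ 0.607  -0.2435  0.026 ] 9
```

move_arm(series=[5.5,0,0,-2.9,0,0,0,5.5,0,0,-2.8,0,0,0,5.5,2.3,-1.4,0,0,0,0,5.5,2.3,-1.3,0,0,0,0,5.5,0,0,0,0,0,0])

```text
time: 38.58
tool_pos: [0.6047, -0.2416, 0.0722]
tcp_rot: [-2.378, -2.049, 0.002]
wrist_force: [-0.3, -0.7, -0.8]
width: 0.73
grip_force: 65.8
```

move_arm(series=[5.5,0,0,2.4,0,0,0,5.5,0,0,2.5,0,0,0,5.5,0,0,0,0,0,0,5.5,0,0,0,0,0,0,5.5,0,0,0,0,0,0])

```text
time: 39.2
tool_pos: [0.6067, -0.2438, 0.025]
tcp_rot: [2.381, 2.049, 0.0]
wrist_force: [-0.3, 0.2, -1.9]
width: 0.735
grip_force: 65.7
```

move_arm(series=[5.5,0,0,0.3,0,0,0,5.5,0,0,0,0,0,0,5.5,0,0,0,0,0,0])

```text
time: 39.58
tool_pos: [0.6063, -0.2434, 0.0214]
tcp_rot: [2.381, 2.05, -0.0]
wrist_force: [-0.3, 0.1, -1.4]
width: 0.728
grip_force: 65.7
```

move_arm(series=[5.5,0,0,0.2,0,0,0,5.5,0,0,0,0,0,0,5.5,0,0,0,0,0,0])

```text
time: 39.95
tool_pos: [0.6065, -0.2432, 0.0209]
tcp_rot: [-2.381, -2.05, -0.0]
wrist_force: [-4.2, 2.6, 7.8]
width: 0.732
grip_force: 66.9
```

Touching. Release, rise, check, and head for the keeper.

move_arm(series=[8,0,0,-0.2,0,0,0,8,0,0,0,0,0,0,8,0,0,0,0,0,0,8,0,0,-4,0,0,0,8,0,0,-5,0,0,0])

```text
time: 40.58
tool_pos: [0.6048, -0.2427, 0.1099]
tcp_rot: [-2.378, -2.047, 0.003]
wrist_force: [1.2, -0.1, -0.0]
width: 0.936
grip_force: 0.0
```

move_arm(series=[8,0,0,-5,0,0,0,4,0,0,0,0,0,0,0,0,0,0,0,0,0,0,0,0,0,0,0,0])

```text
time: 41.08
tool_pos: [0.6049, -0.2427, 0.1588]
tcp_rot: [-2.378, -2.047, 0.003]
wrist_force: [0.2, 0.9, -0.3]
width: 0.301
grip_force: 0.0
```

```bash
cat >> h.py <<'E'
def tintop(z=.034):
    b=read_camera("top");c=calibration("top")
    m=(b.max(2)[170:225,350:415]<85).astype(np.uint8)
    n,l,st,ce=cv2.connectedComponentsWithStats(m);i=1+np.argmax(st[1:,4]);print("tin",st[i],w(c,ce[i]+[350,170],z)[0])
E
python3 - <<'E'
from h import *
im=read_camera("wrist");c=calibration("wrist");s,p,r=tcp();print(p)
u,v=proj(c,[(.607,-.244,.04)])[0].astype(int)
g=cv2.GaussianBlur(im.max(2),(5,5),0);m=np.zeros_like(g);m[v-55:v+55,u-60:u+60]=(g<90)[v-55:v+55,u-60:u+60]
m=cv2.morphologyEx(m,cv2.MORPH_OPEN,np.ones((9,9)))
n,l,st,ce=cv2.connectedComponentsWithStats(m);i=1+np.argmax(st[1:,4]);print(st[i],"tin",w(c,ce[i],.039))
tintop()
plan([wp(-.10,-.05,.24),wp(-.11,.10,.31),wp(-.06,.22,.31),wp(.045,.22,.289,0,2)],step=.055)
E
```

```text
[ 0.60494168 -0.24273175  0.1588062 ]
[ 281  149   77   81 4864] tin [[ 0.6052359  -0.24223763  0.039     ]]
tin [  19    0   46   46 1168] [ 0.62285445 -0.2880231   0.034     ]
[0,4.2,-2.8,-0.9,0,0,0, 0,4.1,-2.9,-0.9,0,0,0, 0,4.2,-2.8,-0.9,-0.1,0,0, 0,4.2,-2.8,-0.8,0,0,0, 0,4.1,-2.8,-0.9,0,0,0]
[0,4.2,-2.9,-0.9,0,0,0, 0,4.2,-2.8,-0.9,-0.1,0,0, 0,4.1,-2.8,-0.9,0,0,0, 0,4.21,-2.83,-0.91,0,-0.1,0, 0,3.8,-0.2,-1.8,0,0,0]
[0,3.7,-0.3,-1.7,0,0,0, 0,3.8,-0.2,-1.8,0,0,0, 0,3.7,-0.3,-1.71,0,0,0, 0,4,1.7,0,0,0,0, 0,4,1.6,0,0,0,0]
[0,4,1.71,-0.01,0,0,0, 0,0,5.2,1,0,0,0, 0,0,5.3,1.1,0,0,0, 0,0,0,0,0,0,0, 0,0,0,0,0,0,0]
end [0.5933 0.4113 0.289 ] 20
```

move_arm(series=[0,4.2,-2.8,-0.9,0,0,0,0,4.1,-2.9,-0.9,0,0,0,0,4.2,-2.8,-0.9,0,0,0,0,4.2,-2.8,-0.8,0,0,0,0,4.1,-2.8,-0.9,0,0,0])

```text
time: 41.8
tool_pos: [0.4964, -0.0153, 0.2044]
tcp_rot: [-2.38, -2.048, 0.002]
wrist_force: [1.3, 0.1, -0.5]
width: 0.001
grip_force: 0.0
```

move_arm(series=[0,4.2,-2.9,-0.9,0,0,0,0,4.2,-2.8,-0.9,0,0,0,0,4.1,-2.8,-0.9,0,0,0,0,4.2,-2.8,-0.9,0,0,0,0,3.8,-0.2,-1.8,0,0,0])

```text
time: 42.42
tool_pos: [0.412, 0.2041, 0.2579]
tcp_rot: [-2.379, -2.05, 0.005]
wrist_force: [1.1, -0.6, 0.0]
width: 0.002
grip_force: 0.0
```

move_arm(series=[0,3.7,-0.3,-1.7,0,0,0,0,3.8,-0.2,-1.8,0,0,0,0,3.7,-0.3,-1.7,0,0,0,0,4,1.7,0,0,0,0,0,4,1.6,0,0,0,0])

```text
time: 43.05
tool_pos: [0.4681, 0.3906, 0.3105]
tcp_rot: [2.38, 2.05, -0.001]
wrist_force: [0.7, -1.3, 0.9]
width: 0.0
grip_force: 0.0
```

move_arm(series=[0,4,1.7,0,0,0,0,0,0,5.2,1,0,0,0,0,0,5.3,1.1,0,0,0,0,0,0,0,0,0,0,0,0,0,0,0,0,0])

```text
time: 43.68
tool_pos: [0.594, 0.4104, 0.2886]
tcp_rot: [-2.381, -2.048, 0.004]
wrist_force: [0.5, -0.3, 0.3]
width: 0.002
grip_force: 0.0
```

```bash
python3 - <<'E'
from h import *
tintop()
s,p,r=tcp();q=p[:2]-H0;print(p,"warmer",q@ex,q@ey,r.as_matrix().round(3)[2])
W=[wp(.045,.121,.287)]
for t in range(82,-1,-8):
    a=np.radians(t);rr=.165;d=.007+.011*np.sin(a)-.003
    W.append(wp(.045,.105-rr*np.cos(a)+d*np.sin(a),.114+rr*np.sin(a)+d*np.cos(a)+.008))
W.append(wp(.045,-.06,.114+.007+.008-.005,0,2))
plan(W,step=.04)
E
```

```text
tin [19 23 13 16 96] [ 0.59339451 -0.22786305  0.034     ]
[0.5937026  0.41077516 0.28969134] warmer 0.04550765769047884 0.2196345245683847 [-0.001 -0.001 -1.   ]
[0,-3.3,0,0.1,0,0,0, 0,-3.3,0,0.1,-0.1,0,0, 0,-3.26,-0.05,0.07,0,0,0.1, 0,-2.42,0,-0.04,0,0,0, 0,-2.33,0,0.29,0,0,0]
[0,-2.28,0.01,0.61,0,0,0, 0,-2.18,0,0.95,0,0,0, 0,-2.04,0,1.26,0,0,0, 0,-1.85,0,1.56,0,0,0, 0,-1.61,0.01,1.82,0,0,0]
[0,-1.33,0,2.04,0,0,0, 0,-1.02,0,2.22,0,0,0, 0,-0.68,0,2.36,0,0,0, 0,-0.33,0,2.43,0,0,0, 0,-0.02,0,0.82,0,0,0]
[0,0,0,0,0,0,0, 0,0,0,0,0,0,0]
end [0.5516 0.1344 0.124 ] 17
```

move_arm(series=[0,-3.3,0,0.1,0,0,0,0,-3.3,0,0.1,0,0,0,0,-3.3,0,0.1,0,0,0,0,0,0,0,0,0,0,0,-2.4,0,0,0,0,0])

```text
time: 44.35
tool_pos: [0.5755, 0.2908, 0.2881]
tcp_rot: [-2.378, -2.052, -0.004]
wrist_force: [0.5, 2.0, -1.2]
width: -0.004
grip_force: 0.6
```

move_arm(series=[0,-2.3,0,0.3,0,0,0,0,-2.3,0,0.6,0,0,0,0,-2.2,0,0.9,0,0,0,0,-2,0,1.3,0,0,0,0,-1.9,0,1.6,0,0,0])

```text
time: 44.98
tool_pos: [0.5601, 0.1817, 0.2393]
tcp_rot: [2.381, 2.049, 0.0]
wrist_force: [0.7, 0.4, 0.0]
width: 0.002
grip_force: 0.4
```

```bash
python3 - <<'E'
from h import *
s,p,r=tcp();q=p[:2]-H0;print(p,"warmer",q@ex,q@ey,s["wrist_force"])
im=read_camera("scene");cv2.imwrite("pics/k.png",cv2.resize(im[150:390,200:520],None,fx=2,fy=2)[:,:,::-1])
E
```

```text
[0.56011152 0.18169745 0.23925538] warmer 0.04641865979327291 -0.011928410161166105 [0.74196991 0.35897505 0.02891032]
```

move_arm(series=[0,-1.6,0,1.8,0,0,0,0,-1.3,0,2,0,0,0,0,-1,0,2.2,0,0,0,0,-0.7,0,2.4,0,0,0,0,-0.3,0,2.4,0,0,0])

```text
time: 45.65
tool_pos: [0.5528, 0.1339, 0.1309]
tcp_rot: [2.381, 2.049, -0.0]
wrist_force: [0.4, -0.6, -0.8]
width: -0.005
grip_force: 0.3
```

move_arm(series=[0,0,0,0.8,0,0,0,0,0,0,0,0,0,0,0,0,0,0,0,0,0])

```text
time: 46.02
tool_pos: [0.5529, 0.1338, 0.1286]
tcp_rot: [2.379, 2.05, -0.002]
wrist_force: [-12.2, -4.4, 27.5]
width: -0.002
grip_force: 13.7
```

```bash
python3 - <<'E'
from h import *
s,p,r=tcp();q=p[:2]-H0;print(p,"warmer",q@ex,q@ey,s["wrist_force"])
E
```

```text
[0.55292877 0.13375795 0.12860454] warmer 0.04645790760111086 -0.06041079597496216 [-12.16447532  -4.40702832  27.47530087]
```

Keeper is at its hard stop: TCP z .1286 against an expected .129, with 27 N reaction. Backing off and going to the slider.

```bash
python3 - <<'E'
from h import *
s=wp(.0465,-.0604,.124);
plan([wp(.045,-.0605,.20),wp(-.07,-.095,.2,0,2)],step=.04,start=(s[0],s[1],.124,-8.6))
E
```

```text
[0,0,-0.1,-3.8,0,0,0, 0,-0.01,-0.05,-3.8,0,0,0, 0,-1.2,-3.8,0,0,0,0, 0,-1.1,-3.9,0,0,0,0, 0,-1.16,-3.8,0,0,0,0]
[0,0,0,0,0,0,0, 0,0,0,0,0,0,0]
end [0.4326 0.1169 0.2   ] 7
```

move_arm(series=[0,0,0,-1,0,0,0,0,0,0,-3.3,0,0,0,0,0,0,-3.3,0,0,0,0,-1.2,-3.9,0,0,0,0,0,-1.1,-3.9,0,0,0,0])

```text
time: 46.65
tool_pos: [0.472, 0.1233, 0.2001]
tcp_rot: [2.381, 2.05, 0.0]
wrist_force: [-0.5, 0.3, -0.4]
width: -0.0
grip_force: 0.0
```

move_arm(series=[0,-1.2,-3.8,0,0,0,0,0,0,0,0,0,0,0,0,0,0,0,0,0,0,0,0,0,0,0,0,0])

```text
time: 47.15
tool_pos: [0.4342, 0.1175, 0.2004]
tcp_rot: [2.381, 2.049, 0.001]
wrist_force: [0.0, -0.2, 0.7]
width: -0.0
grip_force: 0.0
```

```bash
cat >> h.py <<'E'
def slider(view=None):
    im=read_camera("wrist");c=calibration("wrist");hsv=cv2.cvtColor(im,cv2.COLOR_RGB2HSV)
    u,v=proj(c,[(*(H0-.1*ex+.045*ey),.04)])[0].astype(int)
    m=np.zeros(im.shape[:2],np.uint8);sl=np.s_[max(v-40,0):v+40,max(u-50,0):u+50]
    h=hsv[sl];m[sl]=(h[...,0]>18)&(h[...,0]<32)&(h[...,1]>140)
    n,l,st,ce=cv2.connectedComponentsWithStats(m);i=1+np.argmax(st[1:,4])
    P=w(c,ce[i],.039)[0];print("ptr",st[i],"warmer",((P[:2]-H0)@ex).round(4),((P[:2]-H0)@ey).round(4))
    if view: cv2.imwrite(view,im[:,:,::-1])
    return im,c
E
python3 - <<'E'
from h import *
s,p,r=tcp();q=p[:2]-H0;print(p,"warmer",q@ex,q@ey,s["wrist_force"])
slider("pics/s1.png")
plan([wp(-.07,-.095,.062,0,2)],step=.05)
E
```

```text
[0.43424636 0.11754791 0.2004153 ] warmer -0.06850369428913905 -0.09412620422423489 [ 0.01702123 -0.17313245  0.66265976]
ptr [266  14   5   2   6] warmer -0.1094 0.0427
[0,0,-0.1,4.6,0,0,0, 0,-0.1,0,4.6,0,0,0, 0,0.01,-0.05,4.64,0,0,0, 0,0,0,0,0,0,0, 0,0,0,0,0,0,0]
end [0.4326 0.1169 0.062 ] 5
```

View pics/s1.png

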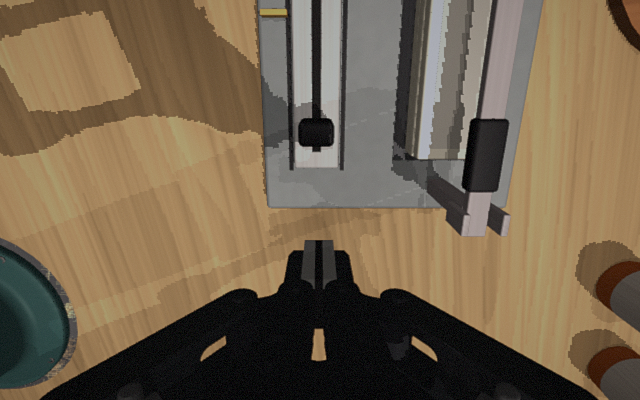

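Keeper lies down in the fork (its end at (485,225)). The slider grip is at (316,131) and the pointer at (274,13).

```bash
python3 - <<'E'
from h import *
c=calibration("wrist");s,p,r=tcp()
Rc=cv2.Rodrigues(c["rvec"])[0];t=np.array(c["tvec"]).ravel()
A=Rc@r.as_matrix();b=Rc@p+t   # tool->cam
def calat(p,yaw):
    Rm=A@Rd(yaw).as_matrix().T;return dict(camera_matrix=c["camera_matrix"],rvec=cv2.Rodrigues(Rm)[0],tvec=b-Rm@np.array(p))
for n,p,yaw in(("wr1",(.53399,.21425,.15185),-8.8),("wr5",(.56122,.19443,.12021),-8.35),("wr6",(.56093,.19398,.21316),-8.5),("wr7",(.55845,.19419,.20547),-8.35),("ih3",(.55977,.1922,.15929),-8.6),("s1",tcp()[1],-8.6)):
    im=cv2.imread(f"pics/{n}.png")[:,:,::-1];k=calat(p,yaw);hsv=cv2.cvtColor(np.ascontiguousarray(im),cv2.COLOR_RGB2HSV)
    u,v=proj(k,[(*(H0-.1*ex+.045*ey),.04)])[0].astype(int)
    sl=np.s_[max(v-12,0):v+12,max(u-22,0):u+22];h=hsv[sl].astype(int)
    m=((h[...,1]>150)&(h[...,0]>17)&(h[...,0]<35)).astype(np.uint8)
    nn,l,st,ce=cv2.connectedComponentsWithStats(m);i=1+np.argmax(st[1:,4])
    uv=ce[i]+[sl[1].start,sl[0].start];P=w(k,uv,.039)[0][:2]-H0
    print(n,(u,v),st[i],uv.round(1),"x,y",(P@ex).round(4),(P@ey).round(4), h[12,20:24].tolist() if n=="s1" else "")
print("s1 manual",((w(c,[274,13],.039)[0][:2]-H0)@np.c_[ex,ey]).round(4),"slider",((w(c,[316,132],.084)[0][:2]-H0)@np.c_[ex,ey]).round(4))
E
```

```text
wr1 (np.int64(167), np.int64(157)) [ 9  8 28  6 69] [170.8 155.2] x,y -0.0976 0.0469 
wr5 (np.int64(98), np.int64(142)) [  2   8  31   9 128] [ 94.6 142.1] x,y -0.1029 0.0451 
wr6 (np.int64(162), np.int64(127)) [15 11 14  5 20] [162.6 127.6] x,y -0.1003 0.0449 
wr7 (np.int64(161), np.int64(127)) [ 6 11 15  3 20] [152.4 126.5] x,y -0.1084 0.046 
ih3 (np.int64(131), np.int64(132)) [  3  10  30   7 124] [126.2 132.8] x,y -0.1046 0.0448 
s1 (np.int64(279), np.int64(10)) [ 8 15 18  2 23] [273.2  15.3] x,y -0.1052 0.0419 [[26, 120, 168], [26, 120, 168], [27, 121, 167], [27, 121, 168]]
s1 manual [-0.1044  0.0435] slider [-0.0702 -0.0468]
```

move_arm(series=[0,0,-0.1,4.6,0,0,0,0,-0.1,0,4.6,0,0,0,0,0,0,4.6,0,0,0,0,0,0,0,0,0,0,0,0,0,0,0,0,0])

```text
time: 47.82
tool_pos: [0.4333, 0.1168, 0.0635]
tcp_rot: [2.38, 2.049, 0.002]
wrist_force: [-0.4, 0.3, 0.6]
width: -0.0
grip_force: 0.0
```

move_arm(series=[0,2,0,0,0,0,0,0,2,0,0,0,0,0,0,2,0,0,0,0,0,0,2,0,0,0,0,0,0,2,0,0,0,0,0])

```text
time: 48.45
tool_pos: [0.4486, 0.2169, 0.0641]
tcp_rot: [2.38, 2.049, 0.005]
wrist_force: [0.9, -2.5, 1.6]
width: -0.002
grip_force: 1.0
```

move_arm(series=[0,1,0,0,0,0,0,0,0.3,0,0,0,0,0,0,0,0,0,0,0,0,0,0,0,0,0,0,0])

```text
time: 48.95
tool_pos: [0.4483, 0.228, 0.062]
tcp_rot: [-2.381, -2.049, 0.001]
wrist_force: [-1.2, 0.1, 0.0]
width: -0.0
grip_force: 0.0
```

```bash
cat >> h.py <<'E'
def grip():
    s,p,r=tcp();q=p[:2]-H0;print(p.round(4),"TCP warmer",(q@ex).round(4),(q@ey).round(4),s["wrist_force"].round(1))
    im=read_camera("wrist");c=calibration("wrist")
    # profile along track line x=-.07 at z=.084
    ys=np.arange(-.02,.09,.001);P=[(*(H0-.07*ex+y*ey),.084) for y in ys];uv=proj(c,P)
    g=im.max(2);vals=[int(g[int(round(v)),int(round(u))]) if 0<=u<639 and 0<=v<399 else -1 for u,v in uv]
    print("y(mm):brightness"," ".join(f"{int(round(y*1000))}:{a}" for y,a in zip(ys,vals)))
E
python3 - <<'E'
from h import *
grip()
E
```

```text
[0.4483 0.228  0.062 ] TCP warmer -0.0711 0.0172 [-1.2  0.1  0. ]
y(mm):brightness -20:18 -19:22 -18:18 -17:32 -16:29 -15:28 -14:36 -13:37 -12:31 -11:29 -10:31 -9:31 -8:40 -7:35 -6:36 -5:33 -4:41 -3:41 -2:36 -1:38 0:25 1:23 2:15 3:24 4:24 5:18 6:19 7:22 8:22 9:20 10:25 11:27 12:22 13:24 14:20 15:23 16:14 17:23 18:24 19:23 20:24 21:21 22:22 23:16 24:14 25:15 26:10 27:10 28:18 29:16 30:16 31:12 32:20 33:23 34:22 35:22 36:19 37:20 38:21 39:18 40:16 41:23 42:21 43:20 44:17 45:20 46:21 47:19 48:25 49:21 50:15 51:22 52:11 53:12 54:6 55:11 56:14 57:5 58:8 59:15 60:28 61:27 62:23 63:22 64:25 65:24 66:22 67:43 68:42 69:41 70:39 71:42 72:39 73:41 74:37 75:43 76:41 77:43 78:205 79:199 80:201 81:201 82:201 83:202 84:200 85:201 86:201 87:196 88:153 89:88
```

move_arm(series=[0,-2,0,0,0,0,0,0,-2,0,-2,0,0,0,0,-1,0,-5,0,0,0,0,0,0,-5,0,0,0,0,0,0,-2,0,0,0])

```text
time: 49.62
tool_pos: [0.4427, 0.178, 0.2058]
tcp_rot: [2.381, 2.047, 0.008]
wrist_force: [-0.0, -0.2, -0.6]
width: 0.003
grip_force: 0.0
```

move_arm(series=[0,0,0,0,0,0,0,0,0,0,0,0,0,0,0,0,0,0,0,0,0])

```text
time: 50.0
tool_pos: [0.4401, 0.1782, 0.2003]
tcp_rot: [-2.38, -2.049, 0.005]
wrist_force: [0.3, -0.4, -0.3]
width: -0.001
grip_force: 0.0
```

```bash
cat >> h.py <<'E'
def grip2(name):
    s,p,r=tcp();im=read_camera("wrist");c=calibration("wrist");cv2.imwrite(name,im[:,:,::-1])
    q=p[:2]-H0;print(p.round(4),"TCP warmer",(q@ex).round(4),(q@ey).round(4))
    print("grip ends predicted px if at .045:",proj(c,[(*(H0-.07*ex+y*ey),z) for y in(.035,.055) for z in(.084,.044)]).round(1).tolist())
    for xo in(-.079,-.061):
        ys=np.arange(-.01,.1,.001);uv=proj(c,[(*(H0+xo*ex+y*ey),.084) for y in ys])
        g=cv2.GaussianBlur(im,(3,3),0).max(2);d=[ys[i] for i,(u,v) in enumerate(uv) if 0<=u<639 and 0<=v<399 and g[int(round(v)),int(round(u))]<70]
        print("dark along",xo,(min(d)*1000).round(),(max(d)*1000).round() ,len(d)) if d else print("none")
    hsv=cv2.cvtColor(im,cv2.COLOR_RGB2HSV).astype(int);u,v=proj(c,[(*(H0-.102*ex+.045*ey),.04)])[0].astype(int)
    sl=np.s_[max(v-14,0):v+14,max(u-22,0):u+22];h=hsv[sl];m=((h[...,1]>100)&(h[...,0]>22)&(h[...,0]<35)).astype(np.uint8)
    n,l,st,ce=cv2.connectedComponentsWithStats(m);i=1+np.argmax(st[1:,4]);P=w(c,ce[i]+[sl[1].start,sl[0].start],.039)[0][:2]-H0
    print("ptr",st[i],(P@ex).round(4),(P@ey).round(4))
E
python3 - <<'E'
from h import *
grip2("pics/g1.png")
E
```

```text
[0.4401 0.1782 0.2003] TCP warmer -0.0718 -0.0333
grip ends predicted px if at .045: [[320.9, 103.6], [320.7, 101.9], [320.9, 75.0], [320.7, 77.2]]
dark along -0.079 30.0 49.0 20
dark along -0.061 30.0 49.0 20
ptr [11 13 21  5 99] -0.1035 0.0448
```

move_arm(series=[0,2.3,0,4.6,0,0,0,0,0,0,4.6,0,0,0,0,0,0,4.6,0,0,0,0,0,0,0,0,0,0,0,0,0,0,0,0,0])

```text
time: 50.68
tool_pos: [0.4453, 0.2019, 0.0651]
tcp_rot: [2.381, 2.05, 0.001]
wrist_force: [0.5, -0.2, 0.5]
width: -0.002
grip_force: 0.0
```

move_arm(series=[0,1,0,0,0,0,0,0,0.8,0,0,0,0,0,0,0.6,0,0,0,0,0,0,0.3,0,0,0,0,0,0,0.2,0,0,0,0,0])

```text
time: 51.3
tool_pos: [0.4491, 0.2303, 0.0644]
tcp_rot: [2.38, 2.05, -0.001]
wrist_force: [-0.4, -1.8, 0.7]
width: -0.003
grip_force: 0.8
```

move_arm(series=[0,0.2,0,0,0,0,0,0,0.1,0,0,0,0,0,0,0,0,0,0,0,0,0,0,0,0,0,0,0])

```text
time: 51.8
tool_pos: [0.4494, 0.2332, 0.0642]
tcp_rot: [-2.381, -2.049, 0.0]
wrist_force: [0.3, -0.9, 0.9]
width: -0.001
grip_force: 0.5
```

```bash
python3 - <<'E'
from h import *
s,p,r=tcp();q=p[:2]-H0;print(p,"warmer",q@ex,q@ey,s["wrist_force"])
E
```

```text
[0.4494287  0.23322328 0.06420536] warmer -0.07072399699564222 0.0225388959764263 [ 0.26572129 -0.91299215  0.8539999 ]
```

move_arm(series=[0,0.1,0,0,0,0,0,0,0,0,0,0,0,0,0,-2,0,0,0,0,0,0,-2,0,-3,0,0,0,0,-1.5,0,-5,0,0,0])

```text
time: 52.42
tool_pos: [0.4388, 0.1777, 0.1427]
tcp_rot: [-2.38, -2.048, 0.009]
wrist_force: [-0.1, 0.2, -0.2]
width: -0.003
grip_force: 0.0
```

move_arm(series=[0,0,0,-5.5,0,0,0,0,0,0,0,0,0,0,0,0,0,0,0,0,0,0,0,0,0,0,0,0])

```text
time: 52.92
tool_pos: [0.44, 0.1792, 0.1972]
tcp_rot: [-2.38, -2.048, 0.005]
wrist_force: [-0.8, -0.1, 0.2]
width: 0.0
grip_force: 0.0
```

```bash
python3 - <<'E'
from h import *
grip2("pics/g2.png")
# retreat plan
plan([wp(-.10,-.15,.25)],step=.055)
E
```

```text
[0.44   0.1792 0.1972] TCP warmer -0.072 -0.0323
grip ends predicted px if at .045: [[321.3, 104.9], [321.1, 103.0], [321.4, 76.0], [321.1, 78.1]]
dark along -0.079 35.0 53.0 19
dark along -0.061 36.0 53.0 18
ptr [12 13 20  5 92] -0.1026 0.0448
[0,-3.9,-0.9,-1.7,-0.1,0,0, 0,-4,-1,-1.8,0,0.1,0, 0,-3.89,-0.92,-1.76,-0.1,0,0]
end [0.3948 0.0669 0.25  ] 3
```

move_arm(series=[0,-3.9,-0.9,-1.7,0,0,0,0,-4,-1,-1.8,0,0,0,0,-3.9,-0.9,-1.8,0,0,0,0,0,0,0,0,0,0,0,0,0,0,0,0,0])

```text
time: 53.6
tool_pos: [0.3959, 0.0676, 0.2512]
tcp_rot: [-2.38, -2.048, 0.002]
wrist_force: [-0.4, 0.0, 0.7]
width: 0.002
grip_force: 0.0
```

```bash
python3 - <<'E'
from h import *
b=read_camera("top");c=calibration("top");hsv=cv2.cvtColor(b,cv2.COLOR_RGB2HSV)
m=np.zeros(b.shape[:2],np.uint8);m[165:225,345:420]=(hsv[165:225,345:420,1]<70)&(hsv[165:225,345:420,2]<150)
n,l,st,ce=cv2.connectedComponentsWithStats(m)
for i in range(1,n):
    if st[i,4]>30: print("grey blob",st[i],w(c,ce[i],.035)[0])
print("expected px tin",proj(c,[(.607,-.244,.044)]))
# bottles upright?
m=np.zeros(b.shape[:2],np.uint8);m[120:165,305:385]=(hsv[120:165,305:385,2]>150)&(hsv[120:165,305:385,1]<60)
n,l,st,ce=cv2.connectedComponentsWithStats(m);print("caps",[(ce[i].round(1),st[i,4]) for i in range(1,n) if st[i,4]>10])
m=(hsv[...,1]<45)&(hsv[...,2]>150)
print("white",[o for o in rect(c,m,.072) if 100<o[2]<180 and 40<o[3]])
s,p,r=tcp();print(p,s["time"],s["wrist_force"])
E
```

```text
grey blob [369 189  20  20 294] [ 0.60442876 -0.242619    0.035     ]
expected px tin [[379.72704004 197.48587906]]
caps [(array([325.2, 137.6]), np.int32(84)), (array([368.2, 136.6]), np.int32(86))]
white [(818, 269, 138, 135, np.float32(90.0)), (861, 489, 105, 84, np.float32(105.2)), (851, -869, 138, 89, np.float32(99.3)), (975, -549, 103, 57, np.float32(43.3)), (976, -188, 109, 79, np.float32(169.1)), (1003, -413, 116, 65, np.float32(133.4)), (1005, 308, 111, 72, np.float32(119.9)), (1008, -313, 158, 155, np.float32(0.0))]
[0.39588326 0.06785277 0.25105387] 53.65 [-0.15349474  0.84041937 -0.12596354]
```

```bash
python3 -c "
from workcell import *
print(finish_job())"
```

```text
the job is handed in; nothing more can be done
None
```

The job is handed in, with no verdict shown: all three white plates are piled square on the deck, the keeper is fully down in its catch, the slider is within about 1 mm of the pointer, and the tin stands within 3 mm of the mat's centre (re-placed after being knocked off mid-run), with both bottles upright.

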